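# Pin a pack of steel plates in the drilling jig

### The arm

A 6-joint arm with a two-finger parallel gripper is mounted at the origin on the work surface. World frame = base frame: x ahead of the robot, y to its left, z up, the work surface at z = 0. Lengths are in m, angles in degrees, forces in N, time in s.
With the tool pointing down it reaches from about 0.325 to 0.9 m from the base axis. Payload 3.5 kg.
Tool frame: the origin (TCP) lies on the mounting face of the last link; the fingertips stand 173 mm ahead of it and the grasp point (between the pads) lies 155 mm ahead of it (bot.nose_length is the z of the fingertips in the tool frame, in m); z points along the fingers, x is the direction in which the jaws open and shut, and the axes are right-handed (so a half turn about z gives the same grasp; the last joint's range is limited). The gripper opens to 85 mm and grips with 20 to 120 N. Pads are 22 mm wide; open, the fingers measure 114 mm over their backs; the gripper's body (76 mm by 85 mm) begins 54 mm behind the grasp point. The pads swing forward as they close: fully open they stand 13 mm farther back than shut.
Start: joints at [-71.413, 15.837, -1.513, 72.651, 0, 84.076], TCP at [0.259, -0.569, 0.405] pointing down, gripper open.
Joint ranges: [-178.77, 178.77], [-48.84, 107.48], [-61.69, 71.31], [-111.58, 123.2], [-90, 87.43], [-180, 180]. Speed limits (degrees/s): [147.25, 147.25, 180, 180, 180, 180].

### API

Orientations are given as [roll, pitch, yaw] about the fixed x, y, z axes, in that order (R = Rz(yaw) Ry(pitch) Rx(roll)).
In Python, from workcell import bot gives the robot as it stands.
- The arm moves only by the shell command python3 -m creep 'ROWS' [OPENING] [FORCE]. ROWS is JSON, a list of rows, each an object of numbers: "x", "y", "z": the shift along the tool's x, y, z in mm; "rx", "ry", "rz": the turn, a rotation vector about the tool's x, y, z in degrees. In form: [{"x": .., "y": .., "z": .., "rx": .., "ry": .., "rz": ..}, ...]. A call has 1 to 5 rows; each row shifts and turns the pose as measured when the row begins, along the tool's axes as they then stand; what a row does not reach is not made up. A row lasts 1/12 s, in which the tool goes at most 41.7 mm and 7.16 degrees, less where a joint would pass 70% of its speed; a pose out of reach is approached as far as the arm can. A call is refused whole if a number of a shift passes 41.7 or a number of a turn 7.16, either way. A call with a gripper value outside its range is refused whole. OPENING is the gripper's target within -1 to 1 (fully open at 1, half-way at 0, shut at -1), set as the call begins (- or left out, the last holds). The fingers move at their own pace and stop on an object; FORCE is the grip in N (left out, the last holds). Time passes only in rows, so rows that do not move let the fingers close. It gives the time, the measured TCP pose, the force and the opening at its end, in the units of the state.
- bot.get_obs(): the state, without advancing time (a new reading comes with each control period).
- bot.get_image(name): name is "scene" or "top" or "wrist"; returns the picture (480x640x3 uint8, red, green, blue); there is no depth.
- bot.calibration(name): a dict with "intrinsics" (3x3 intrinsics, pixels), "xyz" and "rotation" of the camera in the world; the wrist camera has in their place "T_tool_cam" (4x4, takes a point from camera to tool coordinates, whose origin is the TCP and whose axes are the tool frame's). Camera axes: x right, y down, z forward; pixel columns grow to the right and rows downward; lengths in m; the calibration is good to about 2 mm. A picture is of the moment at which its call begins: read the wrist's pose just before it. calibration takes no time and is no camera call.
- bot.hand_in(): hands the job in, once; it reports no verdict.
Trained networks look in the newest picture that a camera, given by its name, has taken for a name from the list of things; names that differ only in an ending like _2 or _b are one class to them, and where a whole thing is asked for, a point or a joint stands for the part that bears it (a point fixed in the world has none). Each returns a list of dicts, best first, with "p" (0 to 1); they miss things now and then, are a little off and sometimes report something else, mostly with a low value. They report only what shows in the picture. A call takes as long as a camera call. They do not tell look-alikes from the thing itself.
- bot.look_for(camera, name): "bbox" ([left, top, width, height] in pixels, round what is visible of it).
- bot.trace(camera, name): "pixels" (480x640 bool, what is visible of it) and "bbox" ([left, top, width, height] in pixels, round what is visible of it).
- bot.spot_point(camera, name): "at" ([row, column] in pixels: a listed point, or the origin of a listed thing).
The state is a dict: "clock": time; "qpos": joint angles; "joint_velocities": joint speeds; "joint_torque": joint torques, N m; "position": TCP position; "ee_rot": TCP orientation; "contact_force": force on the tool from outside, world axes, zero at the start; "ft_torque": the same for the moment, N m; "grip_width": opening from 0.0 (shut) to 1.0 (fully open).
Only numpy, scipy, OpenCV 4.12 (cv2) and the standard library are available. Lean on these libraries where they do the work, as an engineer would, in place of code of your own. Each camera call takes 0.05 s, during which the arm holds its last target. There are 200 camera calls.

### The job

Three loose steel plates lie skewed on top of one another on the drilling jig: push the pack square and flush into the corner of the jig's fence so that the holes line up over the bore. Then take the longest of the three pins from the wooden rack, pass it through all three plates and press it down against the stiff plunger in the bore until its head rests on the top plate, and let go with the plates still flush. Push firmly but never with more than 30 N, and leave the other pins and the other things on the table alone.

Things in the scene. Friction and masses are not known exactly. Their poses are not given: they have to be found in the camera images.
- bore (a point): Mouth of the jig's bore; axes are the jig's. Fixed aluminium block 150 x 130 x 36 mm (its x, y, z); bore in the middle of its top, 11.2 mm wide, 33 mm deep; this point is its centre at the top face, 36 mm above the table. Fence on the +x and +y sides only. A plate flush against both walls has its hole exactly over the bore. A stiff plunger in the bore resists the pin's last 9 to 12 mm.
- fence_x (a point): Middle of the inner face of the fence wall across the jig's +x side, at the wall's foot on the top face, 45 mm from the bore's axis. Wall 22 mm high, 12 mm thick, reaching from y = -65 to +47 mm of the bore.
- fence_y (a point): The same for the wall across the jig's +y side: inner face 35 mm from the bore's axis, 22 mm high, 12 mm thick, reaching from x = -65 to +47 mm of the bore.
- hole1 (a point): Centre of the bottom plate (half-way up), also the centre of its hole; axes are the plate's. Dark steel plate 90 x 70 x 8 mm (its x, y, z) with an upright 11.2 mm hole in the middle, about 300 g, loose. It lies on the jig's top face, its hole 6 to 18 mm short of the bore in the jig's x and y, turned up to 7 degrees. Sliding the pack takes about 4 to 12 N; nothing may be pressed with over 30 N.
- hole2 (a point): The same for the middle plate, which lies on the bottom plate, skewed independently.
- hole3 (a point): The same for the top plate, which lies on the middle plate, skewed independently. The top of the pack is 24 mm above the jig's top face, 60 mm above the table.
- pin_head (a point): Centre of the head of the longest pin, the one to use (its head stands highest); axes are the head's. Loose steel pin, 60 g: upright round shaft 10 mm wide, 54 mm long, the lowest 6 mm tapering to a 7 mm nose; above it a square head 22 x 22 mm, 30 mm high, its underside 15 mm below this point. It stands nose down in a hole of the rack. Home in the jig this point is 39 mm above the bore's mouth.
- pin_nose (a point): Centre of the nose end of the longest pin, 69 mm below the centre of its head. When it is 18 to 21 mm below the bore's mouth it meets the bore's plunger, a disc that yields to a steady push of about 12 N, stays where it is left and does not spring back. The pin is home with the nose 30 mm below the mouth.
- pin_mid_head (a point): Centre of the head of the middle pin, the same but with a shaft of 42 mm: leave it.
- pin_short_head (a point): Centre of the head of the shortest pin, the same but with a shaft of 32 mm: leave it.
- rack: Fixed wooden pin rack 45 x 150 x 40 mm (its x, y, z), origin at the centre of its underside on the table. Three holes 11 mm wide and 28 mm deep in its top, at y = -50, 0 and +50 mm; which pin stands in which varies. The pins' heads stand square to the rack.
- meter: Green hand-held multimeter lying flat, 185 x 88 x 50 mm, a bystander; origin at the centre of its underside.
- battery: Small square battery lying flat, 46 x 26 x 17 mm, a bystander between jig and rack; origin at the centre of its underside.
- enclosure: Open grey plastic box 150 x 110 x 55 mm, a bystander; origin at the centre of its underside.
- tape: Black roll of tape lying flat, 56 mm wide, 18 mm high, a bystander; origin at the centre of its underside.
- breadboard: White breadboard lying flat, 83 x 55 x 9 mm, a bystander; origin at the centre of its underside.
There are look-alikes about, which are no part of the job. What is shaped like the part that bears hole3 but blue or purple is not meant.

How it is judged (in metres and radians):
On the way:
1. all three plates squared into the fence corner (each hole within 1.8 mm of the bore's axis, each turned by less than 0.04 rad against the jig) before the pin's nose goes below the top of the pack (horizontal distance between each of hole1, hole2, hole3 and bore below 0.0018 m and angle between the x axis of each of hole1, hole2, hole3 and the x axis of bore, either way round below 0.04 rad and (z of pin_nose in the frame of bore above 0.023 m or horizontal distance between pin_nose and bore above 0.05 m)), for 0.1 s.
At the end, for the whole second after the job is handed in: Plates stacked flat on the jig, each hole within 1.8 mm of the bore's axis and turned under 0.04 rad against the jig; the long pin through all three, nose within 2.5 mm and head within 3 mm of the axis, head within 1.6 mm of resting on the top plate; all at rest and released (horizontal distance between each of hole1, hole2, hole3 and bore below 0.0018 m and angle between the x axis of each of hole1, hole2, hole3 and the x axis of bore, either way round below 0.04 rad and z of hole3 in the frame of bore below 0.0215 m and horizontal distance between pin_nose and bore below 0.0025 m and horizontal distance between pin_head and bore below 0.003 m and z of pin_head in the frame of bore below 0.0406 m and z of pin_nose in the frame of bore below -0.0284 m and linear speed of pin below 0.02 m/s); the robot touches nothing.
It fails at once if a plate is pushed with more than 30 N by the gripper (contact force between the fingers and plate1 above 30 N or contact force between the fingers and plate2 above 30 N or contact force between the fingers and plate3 above 30 N).
It fails at once if the pin is pressed on a plate or the jig with more than 30 N (contact force between pin and plate1 above 30 N or contact force between pin and plate2 above 30 N or contact force between pin and plate3 above 30 N or contact force between pin and jig above 30 N).
It fails at once if another pin is lifted or shifted by more than 15 mm (distance of any of pin_mid_head, pin_short_head from where it was at the start of the episode above 0.015 m).
It fails at once if a bystander is shifted by more than 25 mm (distance of any of meter, battery, enclosure, tape, breadboard from where it was at the start of the episode above 0.025 m).
It also fails if it takes over 72 s, if anything falls off the work surface, if the arm or the gripper's body presses on something with over 40 N, if the wrist force passes 120 N, or if a joint passes its speed limit or range.

## Working session

There is one attempt and no reset: what is moved stays moved. The work goes in short steps, Python scripts to look and compute and a shell command to move; the robot and the scene stay as the last step left them, time stands still between calls to the robot, and variables do not carry over. Pictures are saved under pics/ and viewed, about 8 in all and at most 12, crops included, and the job is handed in when it is done.

```bash
mkdir -p pics; ls
cat > h.py <<'E'
import numpy as np, cv2
from scipy.spatial.transform import Rotation as R
from workcell import bot
def tool():
    o=bot.get_obs(); T=np.eye(4); T[:3,:3]=R.from_euler('xyz',o['ee_rot'],degrees=True).as_matrix(); T[:3,3]=o['position']; return T
def cam(n,T=None):
    c=bot.calibration(n); K=np.array(c['intrinsics'])
    if n=='wrist':
        M=(tool() if T is None else T)@np.array(c['T_tool_cam']); return K,M[:3,:3],M[:3,3]
    r=np.array(c['rotation']); 
    if r.shape!=(3,3): r=R.from_euler('xyz',r,degrees=True).as_matrix()
    return K,r,np.array(c['xyz'])
def at(n,rc,z,T=None):
    K,r,p=cam(n,T); d=r@np.linalg.solve(K,[rc[1],rc[0],1]); return p+d*(z-p[2])/d[2]
def proj(n,X,T=None):
    K,r,p=cam(n,T); q=K@(r.T@(np.array(X)-p)); return q[:2]/q[2]
def save(im,f): cv2.imwrite('pics/'+f,cv2.cvtColor(im,cv2.COLOR_RGB2BGR))
E
python3 - <<'E'
from h import *
print(bot.get_obs())
Z=dict(bore=.036,fence_x=.036,fence_y=.036,hole1=.040,hole2=.048,hole3=.056,pin_head=.081,pin_mid_head=.069,pin_short_head=.059,rack=.0,meter=0,battery=0,enclosure=0,tape=0,breadboard=0)
ims=[]
for c in ['top','scene']:
    im=bot.get_image(c); save(im,c+'.png')
    print(c,bot.calibration(c)['xyz'])
    for n,z in Z.items():
        for d in bot.spot_point(c,n)[:3]: print(c,n,round(d['p'],2),np.round(d['at']),at(c,d['at'],z).round(4))
E
```

```text
pics
{'clock': 0.0, 'qpos': array([-7.14140462e+01,  1.58784734e+01, -1.59927117e+00,  7.26516571e+01,
        1.84602233e-03,  8.40755152e+01]), 'joint_velocities': array([-0.07682425, -0.08450193, -0.0958057 , -0.10746817, -0.05984085,
        0.16482685]), 'joint_torque': array([-3.50438559e-04, -4.45514488e+01,  2.95201027e+01,  1.64164515e-02,
       -3.38319683e-05, -8.17819881e-06]), 'position': array([ 0.25914974, -0.56829332,  0.4035452 ]), 'ee_rot': array([-1.79984807e+02,  1.28519968e-01, -6.54895465e+01]), 'contact_force': array([-0.49265851,  0.13193834, -0.1038526 ]), 'ft_torque': array([-0.05695766,  0.02692997,  0.00377484]), 'grip_width': 0.9993931897667716}
top [ 0.29998087 -0.01490512  1.31167138]
top bore 0.98 [233. 389.] [ 0.5476 -0.198   0.036 ]
top fence_x 0.81 [212. 381.] [ 0.5999 -0.1811  0.036 ]
top fence_x 0.69 [238. 378.] [ 0.5343 -0.1709  0.036 ]
top fence_y 0.81 [212. 381.] [ 0.5999 -0.1811  0.036 ]
top fence_y 0.69 [238. 378.] [ 0.5343 -0.1709  0.036 ]
top hole1 0.74 [317. 399.] [ 0.3459 -0.2124  0.04  ]
top hole1 0.56 [228. 398.] [ 0.5574 -0.2192  0.04
[... 2227 characters left out ...]
15 0.0875 0.081 ]
scene pin_mid_head 0.55 [210. 434.] [0.5524 0.2527 0.069 ]
scene pin_mid_head 0.34 [306. 117.] [ 0.566  -0.4423  0.069 ]
scene pin_short_head 0.65 [218. 410.] [0.5426 0.1987 0.059 ]
scene rack 0.96 [243. 408.] [0.5528 0.193  0.    ]
scene rack 0.47 [239. 308.] [ 4.393e-01 -4.000e-04  0.000e+00]
scene meter 0.85 [308. 115.] [ 0.4837 -0.4386  0.    ]
scene battery 0.51 [257. 328.] [0.5215 0.0072 0.    ]
scene enclosure 0.94 [192. 459.] [0.4214 0.438  0.    ]
scene tape 0.58 [241. 307.] [ 0.4456 -0.0056  0.    ]
scene tape 0.52 [245. 390.] [0.5433 0.1511 0.    ]
scene breadboard 0.98 [318. 383.] [0.7409 0.0063 0.    ]
scene breadboard 0.53 [238. 306.] [ 0.436  -0.0045  0.    ]
```

Run:
```python
import cv2,numpy as np
t=cv2.imread('pics/top.png');s=cv2.imread('pics/scene.png')
a=cv2.resize(t[180:280,330:460],(780,600),interpolation=cv2.INTER_CUBIC)[:, :]
a=cv2.resize(t[185:285,340:440],(400,400),interpolation=cv2.INTER_CUBIC)
b=cv2.resize(t[180:280,180:280],(400,400),interpolation=cv2.INTER_CUBIC)
c=cv2.resize(s[190:340,80:480],(530,200))
d=np.zeros((600,800,3),np.uint8);d[:400,:400]=a;d[:400,400:]=b;d[400:,:530]=c
d[400:600,530:796]=cv2.resize(t,(266,200))
cv2.imwrite('pics/c1.png',d)
```

```text
(no output)
```

View pics/c1.png

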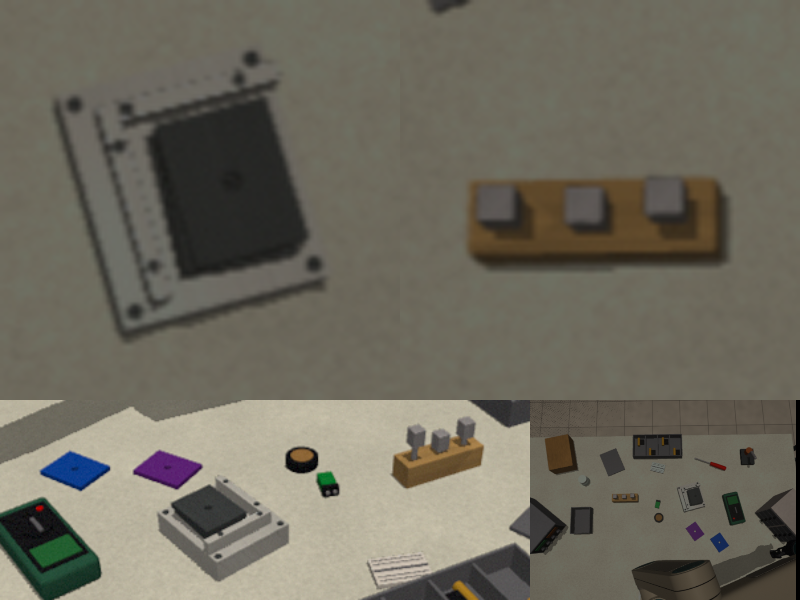

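```bash
python3 -c "
from h import *
print(np.round(bot.calibration('wrist')['T_tool_cam'],3),bot.calibration('wrist')['intrinsics'])"
python3 -m creep '[{"x":-18,"y":-34},{"x":-18,"y":-34},{"x":-18,"y":-34},{"x":-18,"y":-34,"rz":3},{"x":-18,"y":-34,"rz":3}]'
```

```text
[[ 1.    -0.001  0.    -0.001]
 [ 0.     0.965  0.261 -0.066]
 [-0.    -0.261  0.965  0.03 ]
 [ 0.     0.     0.     1.   ]] [[357.88051722   0.         322.03548872]
 [  0.         357.88051722 241.5092755 ]
 [  0.           0.           1.        ]]invalid input
```

```bash
python3 -m creep '[{"x":-18,"y":-34,"rz":1},{"x":-18,"y":-34},{"x":-18,"y":-34},{"x":-18,"y":-34},{"x":-18,"y":-34}]'
```

```text
invalid input
```

```bash
python3 -m creep '[{"x":-18,"y":-34,"z":0,"rx":0,"ry":0,"rz":2},{"x":-18,"y":-34,"z":0,"rx":0,"ry":0,"rz":2},{"x":-18,"y":-34,"z":0,"rx":0,"ry":0,"rz":2},{"x":-18,"y":-34,"z":0,"rx":0,"ry":0,"rz":1},{"x":-18,"y":-34,"z":0,"rx":0,"ry":0,"rz":0}]'
```

```text
clock: 2.02
position: [0.3864, -0.4271, 0.4041]
ee_rot: [179.9, -0.3, -73.7]
contact_force: [0.9, -1.0, -0.3]
grip_width: 1.002
```

```bash
python3 -m creep '[{"x":-26,"y":-32,"z":0,"rx":0,"ry":0,"rz":0},{"x":-26,"y":-32,"z":0,"rx":0,"ry":0,"rz":0},{"x":-26,"y":-32,"z":0,"rx":0,"ry":0,"rz":0},{"x":-26,"y":-32,"z":10,"rx":0,"ry":0,"rz":0},{"x":-26,"y":-32,"z":10,"rx":0,"ry":0,"rz":0}]' -1 60
python3 -m creep '[{"x":-20,"y":-26,"z":10,"rx":0,"ry":0,"rz":0},{"x":0,"y":0,"z":0,"rx":0,"ry":0,"rz":0},{"x":0,"y":0,"z":0,"rx":0,"ry":0,"rz":0}]'
cat > look.py <<'E'
from h import *
import sys
T=tool(); im=bot.get_image('wrist'); save(im,sys.argv[1])
np.save('pics/T_'+sys.argv[1]+'.npy',T)
Z=dict(bore=.036,fence_x=.036,fence_y=.036,hole1=.040,hole2=.048,hole3=.056,pin_head=.081,pin_mid_head=.069,pin_short_head=.059,rack=.04)
for n in sys.argv[2:]:
    for d in bot.spot_point('wrist',n)[:2]: print(n,round(d['p'],2),np.round(d['at']),at('wrist',d['at'],Z[n],T).round(4))
E
python3 look.py w1.png bore fence_x fence_y hole1 hole2 hole3
```

```text
clock: 2.43
position: [0.5049, -0.2573, 0.3871]
ee_rot: [-179.8, -0.7, -73.8]
contact_force: [0.9, -0.9, -1.5]
grip_width: 0.302
clock: 2.68
position: [0.5279, -0.2226, 0.3753]
ee_rot: [-179.7, -0.6, -73.2]
contact_force: [0.2, -0.6, 0.4]
grip_width: -0.001
fence_x 0.95 [185. 254.] [ 0.5444 -0.1585  0.036 ]
fence_x 0.71 [133. 297.] [ 0.5957 -0.1828  0.036 ]
fence_y 0.95 [185. 254.] [ 0.5444 -0.1585  0.036 ]
fence_y 0.71 [133. 297.] [ 0.5957 -0.1828  0.036 ]
hole1 0.76 [206. 312.] [ 0.5419 -0.2111  0.04  ]
hole1 0.69 [201. 313.] [ 0.5465 -0.2114  0.04  ]
hole2 0.76 [206. 312.] [ 0.5432 -0.2109  0.048 ]
hole2 0.69 [201. 313.] [ 0.5476 -0.2112  0.048 ]
hole3 0.76 [206. 312.] [ 0.5445 -0.2106  0.056 ]
hole3 0.69 [201. 313.] [ 0.5488 -0.2109  0.056 ]
```

View pics/w1.png

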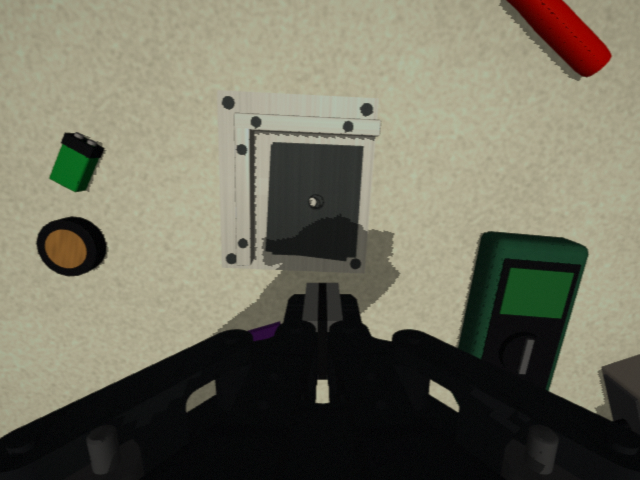

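Run:
```python
import cv2
t=cv2.imread('pics/w1.png')
a=cv2.resize(t[85:275,212:402],(760,760),interpolation=cv2.INTER_CUBIC)
cv2.imwrite('pics/c2.png',cv2.resize(t[88:238,212:402],(760,600),interpolation=cv2.INTER_CUBIC))
```

```text
(no output)
```

View pics/c2.png

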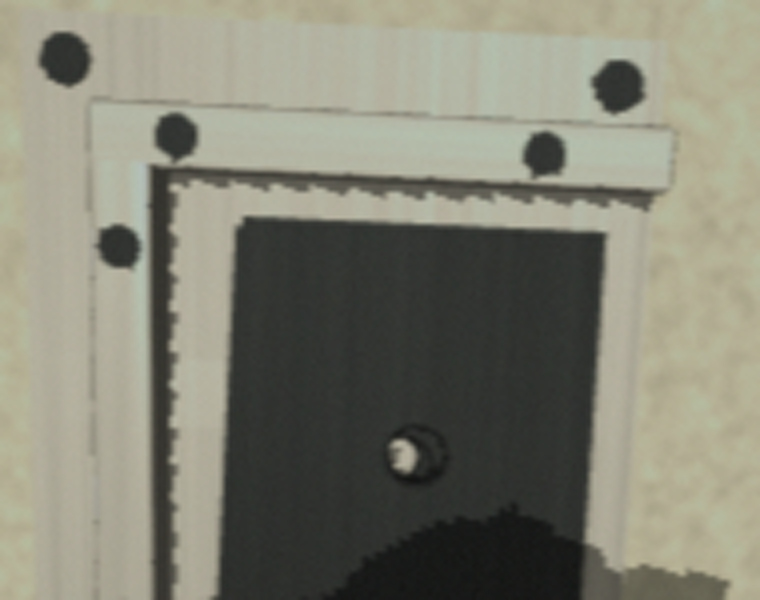

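Run:
```python
from h import *
from scipy.optimize import least_squares
T=np.load('pics/T_w1.png.npy')
L=[((57,47,58),(235,113.25)),((57,-65,58),(381,119.75)),((45,-65,58),(380,135.5)),((45,35,58),(250,129.75)),((75,65,36),(218.75,91)),((75,-65,36),(376.5,98)),((-75,65,36),(222,265))]
def X(p,m):
    c,s=np.cos(p[2]),np.sin(p[2]); return [p[0]+(c*m[0]-s*m[1])/1e3,p[1]+(s*m[0]+c*m[1])/1e3,m[2]/1e3]
def f(p): return np.concatenate([proj('wrist',X(p,m),T)-q for m,q in L])
r=least_squares(f,[.548,-.2,.28]); print(r.x[:2],np.degrees(r.x[2]),r.fun.reshape(-1,2).round(1))
J=[((45,35,60),(272,142.25)),((45,-35,60),(363.5,146.5)),((0,0,60),(315.75,201.75))]
L=J; q=least_squares(f,[.548,-.2,.28]);print('hole3',q.x[:2],np.degrees(q.x[2]),q.fun.round(1))
c,s=np.cos(r.x[2]),np.sin(r.x[2]);print('in jig',np.array([[c,s],[-s,c]])@(q.x[:2]-r.x[:2])*1e3)
```

```text
[ 0.55245633 -0.19386108] 14.165613671171455 [[-1.1 -0.9]
 [ 0.4 -0.2]
 [ 0.   0.5]
 [-0.1 -0. ]
 [-1.5 -1. ]
 [ 2.2  0.1]
 [ 0.1  2.3]]
hole3 [ 0.5487244  -0.21285704] 14.275072410211267 [ 0.3 -0.2 -0.2 -0.3 -0.1  0.5]
in jig [ -8.26725156 -17.50503938]
```

```bash
python3 -m creep '[{"x":-4,"y":25,"z":0,"rx":0,"ry":0,"rz":2.5},{"x":-4,"y":25,"z":30,"rx":0,"ry":0,"rz":0},{"x":0,"y":0,"z":35,"rx":0,"ry":0,"rz":0},{"x":0,"y":0,"z":35,"rx":0,"ry":0,"rz":0},{"x":0,"y":0,"z":25,"rx":0,"ry":0,"rz":0}]' -0.4 60
python3 -m creep '[{"x":0,"y":0,"z":15,"rx":0,"ry":0,"rz":0},{"x":0,"y":0,"z":0,"rx":0,"ry":0,"rz":0}]'
cat > st.py <<'E'
from h import *
o=bot.get_obs(); b=np.array([.5525,-.1939]); a=np.radians(14.3); Q=np.array([[np.cos(a),np.sin(a)],[-np.sin(a),np.cos(a)]])
print('jig xy mm',(Q@(o['position'][:2]-b)*1e3).round(1),'z',round(o['position'][2]*1e3,1),'rot',o['ee_rot'].round(1),'F jig',(Q@o['contact_force'][:2]).round(1),'Fz',round(o['contact_force'][2],1),o['clock'])
E
python3 st.py
```

```text
clock: 3.45
position: [0.4792, -0.2399, 0.2574]
ee_rot: [-178.7, -1.6, -76.6]
contact_force: [-0.6, -0.1, 0.1]
grip_width: 0.299
clock: 3.62
position: [0.4758, -0.2405, 0.2368]
ee_rot: [-179.1, -1.2, -76.8]
contact_force: [-0.6, 0.7, 0.7]
grip_width: 0.301
jig xy mm [-85.8 -26.2] z 236.8 rot [-179.1   -1.2  -76.8] F jig [-0.4  0.9] Fz 0.7 3.6167
```

```bash
cat >> st.py <<'E'
import sys
if len(sys.argv)>1:
    x,y,z,yaw=map(float,sys.argv[1:5]); T=tool()
    if len(sys.argv)>5: P=np.array([x/1e3,y/1e3,z/1e3])
    else: P=np.r_[b+Q.T@np.array([x,y])/1e3,z/1e3]
    Rt=R.from_euler('xyz',[180,0,yaw],degrees=True).as_matrix()
    print('go',(T[:3,:3].T@(P-T[:3,3])*1e3).round(1),'rot',np.degrees(R.from_matrix(T[:3,:3].T@Rt).as_rotvec()).round(1))
E
python3 st.py -80 -14 220 -75.7
```

```text
jig xy mm [-85.8 -26.2] z 236.8 rot [-179.1   -1.2  -76.8] F jig [-0.4  0.9] Fz 0.7 3.6167
go [-12.7  -5.3  16.6] rot [-0.9 -1.3 -1.1]
```

```bash
python3 -m creep '[{"x":-12.7,"y":-5.3,"z":8,"rx":-0.9,"ry":-1.3,"rz":-1.1},{"x":0,"y":0,"z":0,"rx":0,"ry":0,"rz":0},{"x":0,"y":0,"z":5,"rx":0,"ry":0,"rz":0},{"x":0,"y":0,"z":3,"rx":0,"ry":0,"rz":0},{"x":0,"y":0,"z":0,"rx":0,"ry":0,"rz":0}]'; python3 st.py -80 -14 218 -75.7
```

```text
clock: 4.03
position: [0.4795, -0.2284, 0.2229]
ee_rot: [-179.9, -0.1, -75.8]
contact_force: [0.3, 0.8, 0.4]
grip_width: 0.304
jig xy mm [-79.2 -15.4] z 222.9 rot [-1.799e+02 -1.000e-01 -7.580e+01] F jig [0.5 0.7] Fz 0.4 4.0333
go [-1.4  0.8  4.9] rot [-0.1 -0.1 -0.1]
```

```bash
python3 -m creep '[{"x":0,"y":0,"z":3,"rx":0,"ry":0,"rz":0},{"x":0,"y":0,"z":3,"rx":0,"ry":0,"rz":0},{"x":0,"y":0,"z":2,"rx":0,"ry":0,"rz":0},{"x":0,"y":0,"z":0,"rx":0,"ry":0,"rz":0}]';python3 -m creep '[{"x":0,"y":0,"z":1.5,"rx":0,"ry":0,"rz":0},{"x":0,"y":0,"z":0,"rx":0,"ry":0,"rz":0}]';python3 -m creep '[{"x":0,"y":0,"z":1.5,"rx":0,"ry":0,"rz":0},{"x":0,"y":0,"z":0,"rx":0,"ry":0,"rz":0}]'; python3 look.py w2.png; python3 st.py
```

```text
clock: 4.37
position: [0.481, -0.2292, 0.2165]
ee_rot: [-179.7, -0.3, -75.7]
contact_force: [0.0, -0.1, 0.1]
grip_width: 0.3
clock: 4.53
position: [0.4811, -0.2293, 0.215]
ee_rot: [-179.7, -0.3, -75.7]
contact_force: [-0.4, -0.4, 0.5]
grip_width: 0.304
clock: 4.7
position: [0.4811, -0.2293, 0.2134]
ee_rot: [-179.7, -0.3, -75.7]
contact_force: [-0.2, -0.2, -0.7]
grip_width: 0.3
jig xy mm [-77.8 -16.8] z 213.6 rot [-179.6   -0.3  -75.7] F jig [0.7 1.1] Fz 0.7 4.75
```

View pics/w2.png

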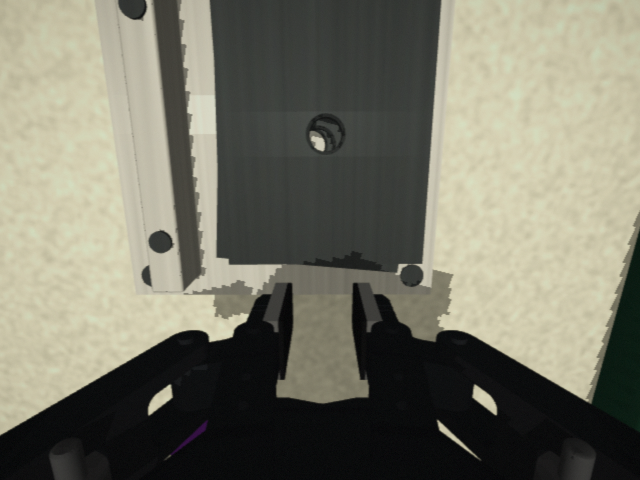

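```bash
for i in 1 ; do python3 -m creep '[{"x":0,"y":0,"z":1.5,"rx":0,"ry":0,"rz":0},{"x":0,"y":0,"z":0,"rx":0,"ry":0,"rz":0}]';python3 -m creep '[{"x":0,"y":0,"z":1.5,"rx":0,"ry":0,"rz":0},{"x":0,"y":0,"z":0,"rx":0,"ry":0,"rz":0}]';python3 -m creep '[{"x":0,"y":0,"z":1,"rx":0,"ry":0,"rz":0},{"x":0,"y":0,"z":0,"rx":0,"ry":0,"rz":0}]';python3 -m creep '[{"x":0,"y":0,"z":1,"rx":0,"ry":0,"rz":0},{"x":0,"y":0,"z":0,"rx":0,"ry":0,"rz":0}]';done
```

```text
clock: 4.92
position: [0.4812, -0.2294, 0.212]
ee_rot: [-179.6, -0.3, -75.8]
contact_force: [-0.8, 0.3, 0.1]
grip_width: 0.298
clock: 5.08
position: [0.4813, -0.2295, 0.2104]
ee_rot: [-179.6, -0.3, -75.8]
contact_force: [-0.3, 0.1, 0.6]
grip_width: 0.297
clock: 5.25
position: [0.4813, -0.2295, 0.2093]
ee_rot: [-179.6, -0.3, -75.8]
contact_force: [-0.3, 0.1, -0.5]
grip_width: 0.3
clock: 5.42
position: [0.4816, -0.2297, 0.2093]
ee_rot: [-179.6, -0.4, -75.8]
contact_force: [0.0, 0.9, -0.1]
grip_width: 0.304
```

```bash
python3 -m creep '[{"x":0,"y":0,"z":1,"rx":0,"ry":0,"rz":0},{"x":0,"y":0,"z":0,"rx":0,"ry":0,"rz":0}]';python3 -m creep '[{"x":0,"y":0,"z":1,"rx":0,"ry":0,"rz":0}]'; python3 st.py
```

```text
clock: 5.58
position: [0.4819, -0.2298, 0.2092]
ee_rot: [-179.6, -0.4, -75.8]
contact_force: [0.1, 0.4, -0.2]
grip_width: 0.299
clock: 5.67
position: [0.4821, -0.23, 0.2089]
ee_rot: [-179.6, -0.5, -75.8]
contact_force: [-3.0, 1.8, 12.5]
grip_width: 0.301
jig xy mm [-77.1 -17.5] z 208.9 rot [-179.6   -0.5  -75.8] F jig [-2.5  2.5] Fz 12.5 5.6667
```

```bash
python3 -m creep '[{"x":-3,"y":0,"z":-2.7,"rx":-0.4,"ry":-0.3,"rz":0},{"x":0,"y":0,"z":0,"rx":0,"ry":0,"rz":0}]'; python3 st.py -56 -14 211.5 -75.7; python3 -m creep '[{"x":0,"y":-3,"z":0,"rx":0,"ry":0,"rz":0},{"x":0,"y":-2,"z":0,"rx":0,"ry":0,"rz":0},{"x":0,"y":-2,"z":0,"rx":0,"ry":0,"rz":0}]';python3 st.py -56 -14 211.5 -75.7
```

```text
clock: 5.83
position: [0.4814, -0.2271, 0.2117]
ee_rot: [-180.0, -0.2, -75.8]
contact_force: [0.7, 0.5, 0.9]
grip_width: 0.295
jig xy mm [-77.1 -14.6] z 211.7 rot [-180.    -0.2  -75.8] F jig [0.8 0.3] Fz 0.9 5.8333
go [ -0.6 -21.1   0.2] rot [-0.  -0.2 -0.1]
clock: 6.08
position: [0.4882, -0.225, 0.2109]
ee_rot: [180.0, -0.1, -75.8]
contact_force: [-0.0, -0.3, 0.3]
grip_width: 0.302
jig xy mm [-70.  -14.2] z 210.9 rot [ 1.80e+02 -1.00e-01 -7.58e+01] F jig [-0.1 -0.3] Fz 0.3 6.0833
go [ -0.3 -14.   -0.6] rot [ 0.  -0.1 -0.1]
```

```bash
python3 -m creep '[{"x":0,"y":-2,"z":-0.6,"rx":0,"ry":0,"rz":0},{"x":0,"y":-2,"z":0,"rx":0,"ry":0,"rz":0}]';python3 -m creep '[{"x":0,"y":-2,"z":0,"rx":0,"ry":0,"rz":0},{"x":0,"y":-2,"z":0,"rx":0,"ry":0,"rz":0}]'; python3 st.py -56 -14 211.5 -75.7;python3 -m creep '[{"x":0,"y":-2,"z":0,"rx":0,"ry":0,"rz":0}]';python3 st.py -56 -14 211.5 -75.7
```

```text
clock: 6.25
position: [0.4918, -0.2239, 0.2108]
ee_rot: [179.8, -0.1, -75.8]
contact_force: [-2.4, -2.1, 0.9]
grip_width: 0.297
clock: 6.42
position: [0.4951, -0.2229, 0.2103]
ee_rot: [179.6, -0.1, -75.8]
contact_force: [-3.1, -0.6, 0.2]
grip_width: 0.298
jig xy mm [-62.8 -13.9] z 210.3 rot [ 1.796e+02 -1.000e-01 -7.580e+01] F jig [-3.2  0.2] Fz 0.2 6.4167
go [ 0.1 -6.8 -1.3] rot [ 0.4 -0.1 -0.1]
clock: 6.5
position: [0.4969, -0.2224, 0.2101]
ee_rot: [179.5, -0.1, -75.9]
contact_force: [-2.1, -0.4, 1.2]
grip_width: 0.3
jig xy mm [-60.9 -13.9] z 210.1 rot [ 1.795e+02 -1.000e-01 -7.590e+01] F jig [-2.2  0.1] Fz 1.2 6.5
go [ 0.1 -4.9 -1.4] rot [ 0.5 -0.1 -0.2]
```

```bash
python3 -m creep '[{"x":0,"y":-1.5,"z":-1.5,"rx":0.5,"ry":0,"rz":0}]';python3 -m creep '[{"x":0,"y":-1.5,"z":0,"rx":0,"ry":0,"rz":0}]';python3 -m creep '[{"x":0,"y":-1,"z":0,"rx":0,"ry":0,"rz":0}]'; python3 -m creep '[{"x":0,"y":-1,"z":0,"rx":0,"ry":0,"rz":0}]'; python3 st.py -56 -14 211.5 -75.7
```

```text
clock: 6.58
position: [0.4982, -0.2218, 0.211]
ee_rot: [179.9, -0.1, -75.9]
contact_force: [-2.4, -1.5, -2.0]
grip_width: 0.304
clock: 6.67
position: [0.4994, -0.2213, 0.211]
ee_rot: [179.9, -0.0, -75.9]
contact_force: [-3.4, -2.4, 2.3]
grip_width: 0.3
clock: 6.75
position: [0.5001, -0.221, 0.2109]
ee_rot: [179.8, -0.0, -75.9]
contact_force: [-4.1, -2.9, 1.2]
grip_width: 0.299
clock: 6.83
position: [0.5006, -0.2208, 0.2109]
ee_rot: [179.7, -0.1, -75.9]
contact_force: [-5.9, -2.3, 2.8]
grip_width: 0.298
jig xy mm [-57.  -13.3] z 210.9 rot [ 1.797e+02 -1.000e-01 -7.590e+01] F jig [-6.3 -0.8] Fz 2.8 6.8333
go [ 0.7 -1.  -0.6] rot [ 0.3 -0.1 -0.2]
```

```bash
for i in 1; do python3 -m creep '[{"x":0,"y":-1.2,"z":-0.4,"rx":0.3,"ry":0,"rz":0}]';python3 -m creep '[{"x":0,"y":-1.2,"z":0,"rx":0,"ry":0,"rz":0}]';python3 -m creep '[{"x":0,"y":-1.2,"z":0,"rx":0,"ry":0,"rz":0}]'; python3 -m creep '[{"x":0,"y":-1.2,"z":0,"rx":0,"ry":0,"rz":0}]'; done| grep -E 'pos|for'; python3 st.py -56 -14 211.5 -75.7
```

```text
position: [0.5009, -0.2206, 0.211]
contact_force: [-6.2, -4.7, -0.5]
position: [0.5013, -0.2205, 0.2108]
contact_force: [-4.9, -2.8, 2.0]
position: [0.5017, -0.2203, 0.2108]
contact_force: [-5.6, -2.1, 4.2]
position: [0.5021, -0.2201, 0.2107]
contact_force: [-5.4, -2.7, 4.0]
jig xy mm [-55.3 -12.9] z 210.7 rot [ 1.793e+02 -1.000e-01 -7.600e+01] F jig [-5.9 -1.3] Fz 4.0 7.1667
go [ 1.1  0.7 -0.8] rot [ 0.7 -0.1 -0.3]
```

```bash
for i in 1; do python3 -m creep '[{"x":0.5,"y":-2,"z":-0.8,"rx":0.8,"ry":0,"rz":0}]';python3 -m creep '[{"x":0,"y":-2,"z":0,"rx":0,"ry":0,"rz":0}]';python3 -m creep '[{"x":0,"y":-2,"z":0,"rx":0.3,"ry":0,"rz":0}]'; python3 -m creep '[{"x":0,"y":-2,"z":0,"rx":0.3,"ry":0,"rz":0}]'; done| grep -E 'pos|for'; python3 st.py -56 -14 211.5 -75.7
```

```text
position: [0.5025, -0.2201, 0.2108]
contact_force: [-14.0, -4.7, 0.9]
position: [0.503, -0.2197, 0.2105]
contact_force: [-5.9, -2.6, 4.1]
position: [0.5032, -0.2194, 0.2101]
contact_force: [-10.4, -5.0, 7.1]
position: [0.5033, -0.2191, 0.2099]
contact_force: [-9.7, -3.9, 5.9]
jig xy mm [-53.9 -12.3] z 209.9 rot [179.3  -0.2 -76.1] F jig [-10.4  -1.4] Fz 5.9 7.5
go [ 1.7  2.1 -1.6] rot [ 0.7 -0.2 -0.4]
```

```bash
python3 -m creep '[{"x":0.5,"y":-2.5,"z":-1.2,"rx":0.8,"ry":0,"rz":0.2}]' | grep -E 'pos|for'; python3 -m creep '[{"x":0,"y":-2.5,"z":0,"rx":0.3,"ry":0,"rz":0}]' | grep -E 'pos|for';  python3 look.py w3.png hole3 fence_x; python3 st.py
```

```text
position: [0.5029, -0.219, 0.2099]
contact_force: [-14.7, -6.5, -0.7]
position: [0.503, -0.2186, 0.2093]
contact_force: [-8.1, -3.5, 5.8]
hole3 0.89 [174. 321.] [ 0.5559 -0.2049  0.056 ]
hole3 0.77 [176. 325.] [ 0.5556 -0.2063  0.056 ]
fence_x 0.78 [170. 196.] [ 0.5444 -0.1576  0.036 ]
jig xy mm [-54.  -11.7] z 209.3 rot [179.4  -0.2 -76.4] F jig [-10.1  -1.5] Fz 3.8 7.8167
```

View pics/w3.png

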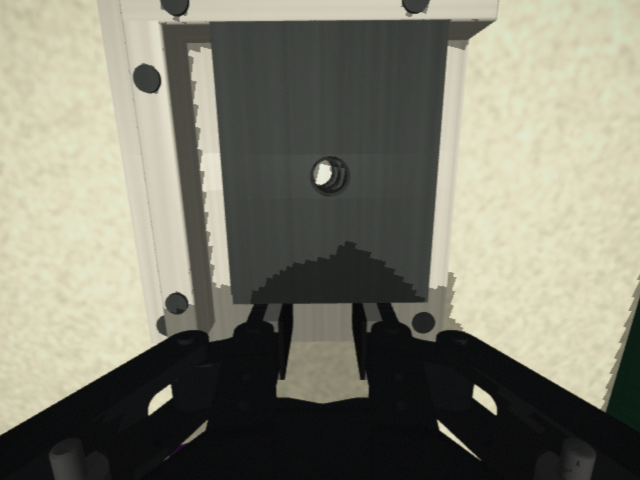

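```bash
python3 -m creep '[{"x":0,"y":6,"z":0,"rx":0,"ry":0,"rz":0},{"x":0,"y":6,"z":0,"rx":0,"ry":0,"rz":0},{"x":0,"y":3,"z":-20,"rx":0,"ry":0,"rz":0},{"x":0,"y":0,"z":-35,"rx":0,"ry":0,"rz":0},{"x":0,"y":0,"z":-10,"rx":0,"ry":0,"rz":-5}]' | grep pos
for i in 1 2; do python3 -m creep '[{"x":0,"y":0,"z":0,"rx":0,"ry":0,"rz":-7},{"x":0,"y":0,"z":0,"rx":0,"ry":0,"rz":-7},{"x":0,"y":0,"z":0,"rx":0,"ry":0,"rz":-7},{"x":0,"y":0,"z":0,"rx":0,"ry":0,"rz":-7},{"x":0,"y":0,"z":0,"rx":0,"ry":0,"rz":-7}]' | grep pos; done
python3 st.py 3 -70 270 14.3
```

```text
position: [0.4879, -0.2209, 0.2733]
position: [0.4922, -0.222, 0.2808]
position: [0.4949, -0.222, 0.2832]
jig xy mm [-62.8 -13. ] z 283.2 rot [-179.9   -1.8    0.5] F jig [ 0.8 -1. ] Fz 0.4 9.0667
go [77.  39.7 15.6] rot [  0.1  -1.8 -13.8]
```

```bash
python3 -m creep '[{"x":35,"y":18,"z":0,"rx":0,"ry":-1,"rz":-7},{"x":35,"y":28,"z":0,"rx":0,"ry":-0.8,"rz":-7},{"x":0,"y":0,"z":0,"rx":0,"ry":0,"rz":0},{"x":0,"y":0,"z":0,"rx":0,"ry":0,"rz":0}]' | grep pos;python3 st.py 3 -70 225 14.3
```

```text
position: [0.5668, -0.2602, 0.2786]
jig xy mm [ -2.5 -67.8] z 278.6 rot [-1.795e+02  1.000e-01  1.490e+01] F jig [-0.   0.5] Fz 0.0 9.4
go [ 5.6  2.8 53.6] rot [-0.5  0.1  0.6]
```

```bash
python3 -m creep '[{"x":5.6,"y":4,"z":25,"rx":-0.5,"ry":0,"rz":0.6},{"x":0,"y":0,"z":25,"rx":0,"ry":0,"rz":0},{"x":0,"y":0,"z":4,"rx":0,"ry":0,"rz":0},{"x":0,"y":0,"z":0,"rx":0,"ry":0,"rz":0}]' | grep pos;python3 look.py w4.png; python3 st.py 3 -70 211.5 14.3
```

```text
position: [0.5756, -0.2631, 0.2261]
jig xy mm [  5.  -72.5] z 226.3 rot [179.8  -0.5  14.1] F jig [-1.1  0.1] Fz -0.2 9.7833
go [-2.2 -2.5 14.7] rot [ 0.2 -0.5 -0.2]
```

View pics/w4.png

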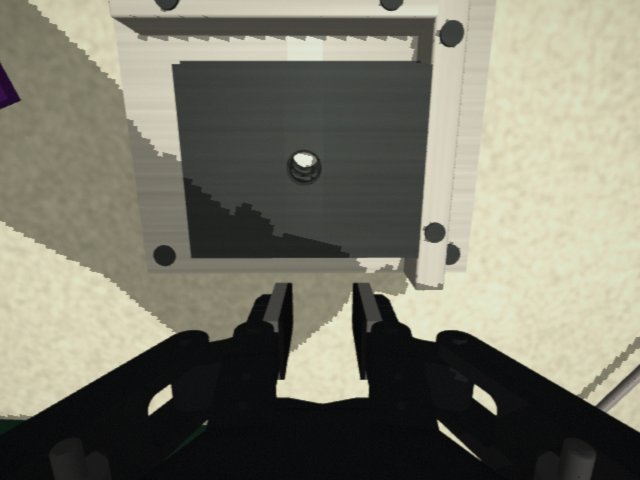

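```bash
python3 -m creep '[{"x":-3,"y":0,"z":8,"rx":0.2,"ry":-0.5,"rz":-0.2},{"x":0,"y":0,"z":6,"rx":0,"ry":0,"rz":0},{"x":0,"y":0,"z":0,"rx":0,"ry":0,"rz":0}]' | grep -E 'pos|for';python3 st.py 3 -53 211.5 14.3; python3 -m creep '[{"x":0,"y":-2,"z":0,"rx":0,"ry":0,"rz":0},{"x":0,"y":-3,"z":0,"rx":0,"ry":0,"rz":0},{"x":0,"y":-2,"z":0,"rx":0,"ry":0,"rz":0}]' | grep -E 'pos|for';python3 st.py 3 -53 211.5 14.3
```

```text
position: [0.5725, -0.2638, 0.215]
contact_force: [0.3, 0.2, 0.2]
jig xy mm [  2.1 -72.6] z 215.0 rot [179.9  -0.2  14.3] F jig [0.3 0.2] Fz 0.2 10.0333
go [  0.9 -19.6   3.5] rot [ 0.1 -0.2  0. ]
position: [0.571, -0.2571, 0.2166]
contact_force: [0.3, -0.1, -0.3]
jig xy mm [  2.3 -65.8] z 216.6 rot [179.8  -0.3  14.3] F jig [ 0.3 -0.1] Fz -0.3 10.2833
go [  0.7 -12.8   5.1] rot [ 0.2 -0.3 -0. ]
```

```bash
python3 -m creep '[{"x":0.5,"y":2,"z":4,"rx":0.2,"ry":-0.3,"rz":0},{"x":0,"y":0,"z":0.5,"rx":0,"ry":0,"rz":0},{"x":0,"y":0,"z":0,"rx":0,"ry":0,"rz":0}]' | grep -E 'pos|for';python3 st.py 3 -53 211.5 14.3; python3 -m creep '[{"x":0,"y":-1.5,"z":0.5,"rx":0,"ry":0,"rz":0},{"x":0,"y":-1.5,"z":0,"rx":0,"ry":0,"rz":0}]' | grep -E 'pos|for'; python3 -m creep '[{"x":0,"y":-1.5,"z":0,"rx":0,"ry":0,"rz":0},{"x":0,"y":-1.5,"z":0,"rx":0,"ry":0,"rz":0}]' | grep -E 'pos|for';python3 st.py 3 -53 211.5 14.3
```

```text
position: [0.5724, -0.2585, 0.2129]
contact_force: [0.2, 0.2, 0.4]
jig xy mm [  3.3 -67.5] z 212.9 rot [ 1.799e+02 -1.000e-01  1.430e+01] F jig [0.2 0.2] Fz 0.4 10.5333
go [ -0.3 -14.5   1.4] rot [ 0.1 -0.1  0. ]
position: [0.5718, -0.2557, 0.2123]
contact_force: [-0.0, 0.2, -0.1]
position: [0.571, -0.2526, 0.2122]
contact_force: [0.2, -0.3, 0.3]
jig xy mm [  3.5 -61.5] z 212.2 rot [ 1.799e+02 -1.000e-01  1.430e+01] F jig [ 0.1 -0.4] Fz 0.3 10.8667
go [-0.5 -8.5  0.7] rot [ 0.1 -0.1 -0. ]
```

```bash
python3 -m creep '[{"x":0,"y":-1.5,"z":0.5,"rx":0,"ry":0,"rz":0},{"x":0,"y":-1.5,"z":0,"rx":0,"ry":0,"rz":0}]' | grep -E 'pos|for'; python3 -m creep '[{"x":0,"y":-1.5,"z":0,"rx":0,"ry":0,"rz":0},{"x":0,"y":-1.5,"z":0,"rx":0,"ry":0,"rz":0}]' | grep -E 'pos|for';python3 st.py 3 -53 211.5 14.3;  python3 -m creep '[{"x":0,"y":-1.5,"z":0,"rx":0,"ry":0,"rz":0},{"x":0,"y":-1.5,"z":0,"rx":0,"ry":0,"rz":0}]' | grep -E 'pos|for';python3 st.py 3 -53 211.5 14.3
```

```text
position: [0.5705, -0.2498, 0.2119]
contact_force: [-0.1, -0.8, -0.6]
position: [0.5699, -0.2471, 0.212]
contact_force: [0.5, -1.8, -1.8]
jig xy mm [  3.7 -55.9] z 212.0 rot [ 1.797e+02 -1.000e-01  1.430e+01] F jig [ 0.1 -1.9] Fz -1.8 11.2
go [-0.7 -2.9  0.5] rot [ 0.3 -0.1 -0. ]
position: [0.5692, -0.2445, 0.212]
contact_force: [0.7, -1.6, -0.5]
jig xy mm [  3.7 -53.2] z 212.0 rot [ 1.796e+02 -1.000e-01  1.420e+01] F jig [ 0.3 -1.7] Fz -0.5 11.3667
go [-0.7 -0.2  0.5] rot [ 0.4 -0.1 -0.1]
```

```bash
python3 -m creep '[{"x":0,"y":-1.8,"z":0.5,"rx":0.4,"ry":0,"rz":0},{"x":0,"y":-1.8,"z":0,"rx":0,"ry":0,"rz":0}]' | grep -E 'pos|for'; python3 -m creep '[{"x":0,"y":-1.8,"z":0,"rx":0.2,"ry":0,"rz":0},{"x":0,"y":-1.8,"z":0,"rx":0,"ry":0,"rz":0}]' | grep -E 'pos|for';python3 st.py 3 -44 211.5 14.3;  python3 -m creep '[{"x":0,"y":-1.5,"z":0,"rx":0,"ry":0,"rz":0},{"x":0,"y":-1.5,"z":0,"rx":0,"ry":0,"rz":0}]' | grep -E 'pos|for';python3 st.py 3 -44 211.5 14.3
```

```text
position: [0.5685, -0.2415, 0.212]
contact_force: [0.1, -1.7, -1.5]
position: [0.5677, -0.2382, 0.2121]
contact_force: [0.7, -7.1, -2.7]
jig xy mm [  3.8 -46.7] z 212.1 rot [ 1.80e+02 -1.00e-01  1.42e+01] F jig [-1.1 -7.1] Fz -2.7 11.7
go [-0.8 -2.6  0.6] rot [ 0.  -0.1 -0.1]
position: [0.5676, -0.2369, 0.2123]
contact_force: [0.5, -5.9, -2.7]
jig xy mm [  4.  -45.4] z 212.3 rot [179.6  -0.   14.1] F jig [-1.  -5.8] Fz -2.7 11.8667
go [-1.  -1.4  0.8] rot [ 0.4 -0.  -0.2]
```

```bash
python3 -m creep '[{"x":0,"y":-1.5,"z":0.5,"rx":0.4,"ry":0,"rz":-0.2},{"x":0,"y":-1.5,"z":0,"rx":0,"ry":0,"rz":0}]' | grep -E 'pos|for'; python3 -m creep '[{"x":0,"y":-2,"z":0.3,"rx":0.4,"ry":0,"rz":0}]' | grep -E 'pos|for';python3 -m creep '[{"x":0,"y":-2,"z":0,"rx":0.3,"ry":0,"rz":0}]' | grep -E 'pos|for';python3 st.py 3 -44 211.5 14.3;  python3 -m creep '[{"x":0,"y":-2,"z":0,"rx":0,"ry":0,"rz":0}]' | grep -E 'pos|for';python3 st.py 3 -44 211.5 14.3
```

```text
position: [0.5677, -0.2365, 0.2125]
contact_force: [0.4, -4.3, -1.7]
position: [0.5678, -0.2364, 0.2127]
contact_force: [0.6, -12.5, -4.3]
position: [0.5678, -0.2362, 0.2132]
contact_force: [1.0, -8.8, -1.2]
jig xy mm [  4.4 -44.8] z 213.2 rot [1.794e+02 1.000e-01 1.410e+01] F jig [-1.2 -8.8] Fz -1.2 12.2
go [-1.4 -0.8  1.7] rot [ 0.6  0.1 -0.2]
position: [0.5677, -0.2356, 0.2135]
contact_force: [0.6, -6.0, -2.0]
jig xy mm [  4.4 -44.2] z 213.5 rot [1.791e+02 1.000e-01 1.400e+01] F jig [-0.9 -5.9] Fz -2.0 12.2833
go [-1.4 -0.2  2. ] rot [ 0.9  0.1 -0.3]
```

```bash
python3 -m creep '[{"x":-1,"y":-1.5,"z":1.7,"rx":0.9,"ry":0.1,"rz":-0.2}]' | grep -E 'pos|for'; python3 -m creep '[{"x":0,"y":-2.5,"z":0.7,"rx":0.4,"ry":0,"rz":0}]' | grep -E 'pos|for';python3 -m creep '[{"x":0,"y":-3,"z":0.3,"rx":0.4,"ry":0,"rz":0}]' | grep -E 'pos|for';python3 look.py w5.png; python3 st.py 3 -44 211.5 14.3
```

```text
position: [0.5676, -0.2367, 0.213]
contact_force: [3.0, -12.1, 1.5]
position: [0.5677, -0.2366, 0.2131]
contact_force: [-0.5, -9.9, -2.6]
position: [0.5678, -0.2362, 0.2135]
contact_force: [-0.3, -12.6, -2.7]
jig xy mm [  4.4 -44.8] z 213.6 rot [179.3   0.   14. ] F jig [ -2.4 -11.2] Fz -2.3 12.5833
go [-1.4 -0.8  2.1] rot [ 0.7  0.1 -0.3]
```

View pics/w5.png

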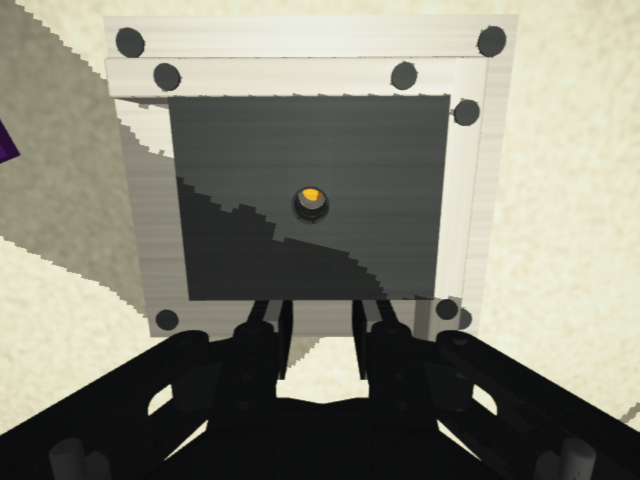

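```bash
python3 -m creep '[{"x":0,"y":6,"z":0,"rx":0,"ry":0,"rz":0},{"x":0,"y":8,"z":0,"rx":0,"ry":0,"rz":0},{"x":0,"y":4,"z":-20,"rx":0,"ry":0,"rz":0},{"x":0,"y":-20,"z":-40,"rx":0,"ry":0,"rz":0},{"x":0,"y":-30,"z":-40,"rx":0,"ry":0,"rz":0}]' | grep pos
python3 -m creep '[{"x":0,"y":-5,"z":-5,"rx":0,"ry":0,"rz":2},{"x":0,"y":0,"z":0,"rx":0,"ry":0,"rz":0},{"x":0,"y":0,"z":0,"rx":0,"ry":0,"rz":0}]' 1 60| grep pos
python3 st.py; python3 look.py w6.png hole3 hole1 bore
python3 - <<'E'
import cv2
from h import *
T=np.load('pics/T_w6.png.npy'); u=proj('wrist',[.5525,-.1939,.05],T); print(u)
t=cv2.imread('pics/w6.png'); x,y=int(u[0]),int(u[1]); x0=max(0,min(x-80,480));y0=max(0,min(y-60,360)); print(x0,y0)
cv2.imwrite('pics/c6.png',cv2.resize(t[y0:y0+120,x0:x0+160],(800,600),interpolation=cv2.INTER_CUBIC))
E
```

```text
position: [0.558, -0.2085, 0.3023]
position: [0.5582, -0.2003, 0.3159]
jig xy mm [ 3.9 -7.6] z 315.9 rot [-1.796e+02  1.000e-01  1.200e+01] F jig [ 0.2 -0.4] Fz 0.2 13.25
hole3 0.95 [193.  62.] [ 0.3856 -0.197   0.056 ]
hole3 0.82 [242. 313.] [ 0.5501 -0.195   0.056 ]
hole1 0.95 [193.  62.] [ 0.3746 -0.2014  0.04  ]
hole1 0.82 [242. 313.] [ 0.5505 -0.1993  0.04  ]
bore 0.59 [238. 319.] [ 0.5544 -0.1966  0.036 ]
bore 0.55 [232. 318.] [ 0.5528 -0.193   0.036 ]
[317.07343448 238.38269629]
237 178
```

View pics/c6.png

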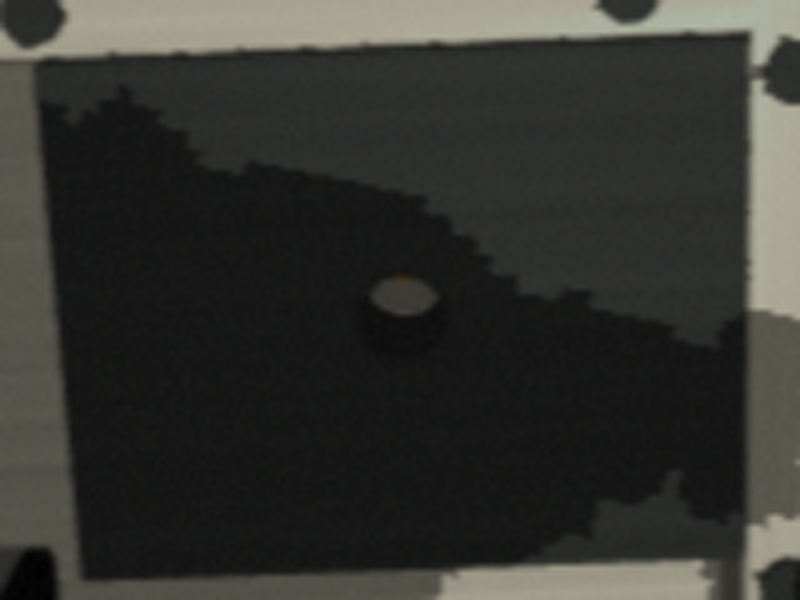

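```bash
python3 - <<'E'
from h import *
from scipy.optimize import least_squares
T=np.load('pics/T_w6.png.npy')
L=[((-45,35,60),(244.6,190.4)),((45,35,60),(387,185)),((45,-35,60),(386,290)),((-45,-35,60),(253.4,293.6))]
def X(p,m):
    c,s=np.cos(p[2]),np.sin(p[2]); return [p[0]+(c*m[0]-s*m[1])/1e3,p[1]+(s*m[0]+c*m[1])/1e3,m[2]/1e3]
def f(p): return np.concatenate([proj('wrist',X(p,m),T)-q for m,q in L])
r=least_squares(f,[.55,-.195,.25]);print(r.x[:2],np.degrees(r.x[2]),r.fun.round(1)); print(at('wrist',(241.6,317.2),.06,T))
E
python3 st.py 552 140 340 0 w
```

```text
[ 0.55298509 -0.19350558] 13.898332131203485 [-0.4 -0.1  0.3  0.4  0.1 -0.4  0.   0.1]
[ 0.55266387 -0.19348792  0.06      ]
jig xy mm [ 3.2 -8.1] z 313.6 rot [-179.5    0.3   11.9] F jig [ 0.1 -0.1] Fz -0.2 13.45
go [  64.5 -335.   -24. ] rot [-0.4  0.4 11.9]
```

```bash
python3 -m creep '[{"x":3,"y":-36,"z":-8,"rx":0,"ry":0,"rz":3},{"x":6,"y":-38,"z":-8,"rx":0,"ry":0,"rz":3},{"x":6,"y":-38,"z":-8,"rx":0,"ry":0,"rz":3},{"x":6,"y":-38,"z":-4,"rx":0,"ry":0,"rz":3},{"x":6,"y":-38,"z":0,"rx":0,"ry":0,"rz":0}]' | grep pos;python3 st.py 552 140 340 0 w
```

```text
position: [0.5664, -0.0155, 0.3359]
jig xy mm [ 57.6 169.4] z 335.9 rot [-179.6    1.1   -1.7] F jig [0.9 0.2] Fz -0.0 13.8667
go [ -19.1 -155.1   -2.5] rot [-0.5  1.1 -1.7]
```

```bash
python3 -m creep '[{"x":-5,"y":-37,"z":0,"rx":-0.5,"ry":1,"rz":-1.7},{"x":-5,"y":-37,"z":0,"rx":0,"ry":0,"rz":0},{"x":-5,"y":-37,"z":0,"rx":0,"ry":0,"rz":0},{"x":-4,"y":-30,"z":0,"rx":0,"ry":0,"rz":0},{"x":0,"y":0,"z":0,"rx":0,"ry":0,"rz":0}]' | grep pos; python3 -m creep '[{"x":0,"y":0,"z":0,"rx":0,"ry":0,"rz":0},{"x":0,"y":0,"z":0,"rx":0,"ry":0,"rz":0}]' >/dev/null;python3 st.py 552 140 340 0 w; python3 look.py w7.png pin_head pin_mid_head pin_short_head rack
```

```text
position: [0.5479, 0.1352, 0.3301]
jig xy mm [ 76.5 321.2] z 327.6 rot [-179.9    0.8    0.5] F jig [ 0.5 -0.5] Fz 0.3 14.45
go [  4.6  -3.8 -12.5] rot [-0.1  0.8  0.5]
pin_head 0.66 [240. 334.] [0.5511 0.1466 0.081 ]
pin_short_head 0.59 [162. 333.] [0.5499 0.1928 0.059 ]
```

View pics/w7.png

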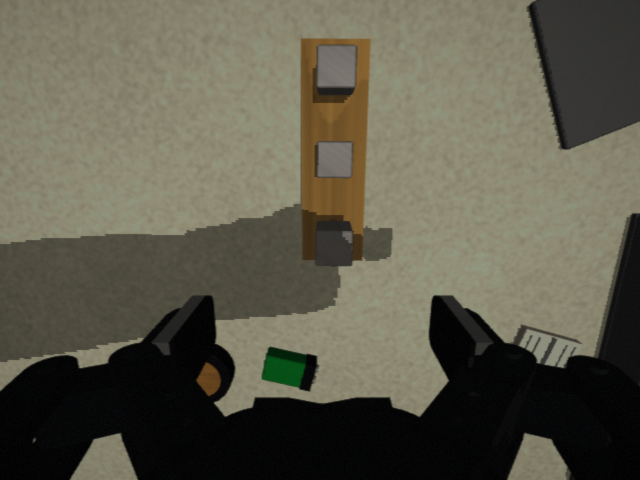

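Run:
```python
from h import *
from scipy.optimize import least_squares
T=np.load('pics/T_w7.png.npy')
L=[((22.5,75,40),(370,39)),((-22.5,75,40),(302,39)),((-22.5,-75,40),(303,260))]
def X(p,m):
    c,s=np.cos(p[2]),np.sin(p[2]); return [p[0]+(c*m[0]-s*m[1])/1e3,p[1]+(s*m[0]+c*m[1])/1e3,m[2]/1e3]
def f(p): return np.concatenate([proj('wrist',X(p,m),T)-q for m,q in L])
r=least_squares(f,[.55,.195,0]);p=r.x;print(p[:2],np.degrees(p[2]),r.fun.round(1))
for y in (-50,0,50):
  for n,z in (('long',81),('mid',69),('short',59)):
    q=[proj('wrist',X(p,(a,y+b,z+15)),T) for a,b in((-11,11),(11,11),(11,-11),(-11,-11))]
    print(y,n,'scene rc',proj('scene',X(p,(0,y,z)))[::-1].round(0),'wrist top face cols',np.round([q[0][0],q[1][0],q[3][0],q[2][0]],0),'rows',np.round([q[0][1],q[3][1]],0))
```

```text
[0.5510903  0.19466697] 0.1477433577477349 [ 0.8  0.1 -0.9 -0.   0.  -0.1]
-50 long scene rc [217. 393.] wrist top face cols [316. 354. 316. 353.] rows [231. 267.]
-50 mid scene rc [222. 392.] wrist top face cols [317. 353. 317. 352.] rows [226. 260.]
-50 short scene rc [225. 392.] wrist top face cols [317. 352. 317. 351.] rows [223. 256.]
0 long scene rc [211. 412.] wrist top face cols [316. 357. 316. 356.] rows [141. 182.]
0 mid scene rc [216. 412.] wrist top face cols [317. 355. 317. 354.] rows [141. 180.]
0 short scene rc [220. 411.] wrist top face cols [317. 354. 317. 353.] rows [141. 178.]
50 long scene rc [206. 431.] wrist top face cols [316. 360. 316. 359.] rows [38. 85.]
50 mid scene rc [211. 430.] wrist top face cols [317. 358. 317. 357.] rows [45. 89.]
50 short scene rc [214. 430.] wrist top face cols [318. 357. 317. 355.] rows [49. 91.]
```

```bash
python3 - <<'E'
from h import *
T=np.load('pics/T_w7.png.npy'); im=cv2.imread('pics/w7.png')
print(at('wrist',(248.7,334.3),.096,T))
g=cv2.cvtColor(im,cv2.COLOR_BGR2GRAY).astype(int)
print('row250',list(g[255,306:366])); print('col325',list(g[215:275,325]))
E
python3 st.py 551.2 144.5 270 0 w
```

```text
[0.55086931 0.14492493 0.096     ]
row250 [np.int64(47), np.int64(47), np.int64(48), np.int64(47), np.int64(46), np.int64(47), np.int64(49), np.int64(50), np.int64(49), np.int64(45), np.int64(46), np.int64(47), np.int64(50), np.int64(49), np.int64(49), np.int64(52), np.int64(51), np.int64(52), np.int64(52), np.int64(52), np.int64(51), np.int64(52), np.int64(51), np.int64(52), np.int64(52), np.int64(53), np.int64(53), np.int64(54), np.int64(52), np.int64(53), np.int64(52), np.int64(51), np.int64(52), np.int64(51), np.int64(54), np.int64(53), np.int64(51), np.int64(52), np.int64(53), np.int64(52), np.int64(51), np.int64(51), np.int64(51), np.int64(52), np.int64(51), np.int64(48), np.int64(49), np.int64(50), np.int64(49), np.int64(51), np.int64(51), np.int64(50), np.int64(49), np.int64(51), np.int64(50), np.int64(56), np.int64(69), np.int64(78), np.int64(79), np.int64(79)]
col325 [np.int64(53), np.int64(47), np.int64(46), np.int64(48), np.int64(48), np.int64(45), np.int64(36), np.int64(34), np.int64(35), np.int64(34), np.int64(34), np.int64(35), np.int64(37), np.int64(34), np.int64(34), np.int64(40), np.int64(49), np.int64(51), np.int64(52), np.int64(53), np.int64(53), np.int64(53), np.int64(52), np.int64(52), np.int64(52), np.int64(53), np.int64(52), np.int64(54), np.int64(54), np.int64(53), np.int64(53), np.int64(53), np.int64(52), np.int64(52), np.int64(54), np.int64(52), np.int64(53), np.int64(52), np.int64(51), np.int64(52), np.int64(52), np.int64(49), np.int64(51), np.int64(50), np.int64(50), np.int64(49), np.int64(51), np.int64(52), np.int64(51), np.int64(49), np.int64(50), np.int64(73), np.int64(77), np.int64(76), np.int64(76), np.int64(76), np.int64(75), np.int64(77), np.int64(79), np.int64(78)]
jig xy mm [ 76.7 319.9] z 328.6 rot [-179.9    0.7    0.3] F jig [ 0.1 -0.1] Fz 0.8 14.7
go [ 4.1 -9.3 58.6] rot [-0.1  0.7  0.3]
```

```bash
python3 -m creep '[{"x":4,"y":-10,"z":15,"rx":0,"ry":0.7,"rz":0.3},{"x":0,"y":0,"z":20,"rx":0,"ry":0,"rz":0},{"x":0,"y":0,"z":0,"rx":0,"ry":0,"rz":0}]' | grep pos;python3 st.py 551 144.8 242 0 w
```

```text
position: [0.5536, 0.1425, 0.2947]
jig xy mm [ 84.2 325.7] z 294.7 rot [-179.9   -0.4   -0.3] F jig [-0.7 -0.3] Fz -0.5 14.95
go [-3.  -2.2 52.7] rot [-0.1 -0.4 -0.3]
```

```bash
python3 -m creep '[{"x":-3,"y":-2,"z":0,"rx":0,"ry":-0.4,"rz":-0.3},{"x":0,"y":0,"z":20,"rx":0,"ry":0,"rz":0},{"x":0,"y":0,"z":15,"rx":0,"ry":0,"rz":0},{"x":0,"y":0,"z":0,"rx":0,"ry":0,"rz":0}]' | grep pos;python3 st.py 551 144.8 242 0 w
```

```text
position: [0.552, 0.1427, 0.2626]
jig xy mm [ 82.7 326.3] z 262.6 rot [-1.799e+02 -1.000e-01 -1.000e-01] F jig [-1.7 -0.3] Fz 0.2 15.2833
go [-1.1 -2.  20.6] rot [-0.1 -0.1 -0.1]
```

```bash
python3 -m creep '[{"x":-1.1,"y":-2,"z":12,"rx":0,"ry":0,"rz":0},{"x":0,"y":0,"z":8,"rx":0,"ry":0,"rz":0},{"x":0,"y":0,"z":0,"rx":0,"ry":0,"rz":0}]' | grep -E 'pos|for';python3 st.py 551 144.8 242 0 w
```

```text
position: [0.5521, 0.1445, 0.2442]
contact_force: [0.7, 1.1, 0.6]
jig xy mm [ 83.2 328. ] z 244.2 rot [-179.8   -0.3   -0.2] F jig [1.  0.9] Fz 0.6 15.5333
go [-1.1 -0.3  2.2] rot [-0.2 -0.3 -0.2]
```

```bash
python3 -m creep '[{"x":-1.2,"y":-0.3,"z":2.2,"rx":-0.2,"ry":-0.3,"rz":-0.2},{"x":0,"y":0,"z":0,"rx":0,"ry":0,"rz":0}]' | grep -E 'pos|for'; python3 -m creep '[{"x":0,"y":0,"z":0,"rx":0,"ry":0,"rz":0},{"x":0,"y":0,"z":0,"rx":0,"ry":0,"rz":0},{"x":0,"y":0,"z":0,"rx":0,"ry":0,"rz":0},{"x":0,"y":0,"z":0,"rx":0,"ry":0,"rz":0},{"x":0,"y":0,"z":0,"rx":0,"ry":0,"rz":0}]' -1 80;python3 st.py 551 144.8 242 0 w
```

```text
position: [0.5509, 0.1448, 0.2424]
contact_force: [-0.4, 0.3, 0.2]
clock: 16.12
position: [0.5519, 0.1451, 0.2443]
ee_rot: [180.0, -0.2, 0.0]
contact_force: [1.1, -0.4, -0.1]
grip_width: 0.302
jig xy mm [ 83.1 328.7] z 244.3 rot [180.   -0.2   0. ] F jig [ 0.9 -0.7] Fz -0.1 16.1167
go [-0.9  0.3  2.2] rot [ 0.  -0.2  0. ]
```

```bash
python3 -m creep '[{"x":0,"y":0,"z":0,"rx":0,"ry":0,"rz":0},{"x":0,"y":0,"z":0,"rx":0,"ry":0,"rz":0},{"x":0,"y":0,"z":-10,"rx":0,"ry":0,"rz":0},{"x":0,"y":0,"z":-20,"rx":0,"ry":0,"rz":0},{"x":0,"y":0,"z":-25,"rx":0,"ry":0,"rz":0}]'; python3 -m creep '[{"x":0,"y":0,"z":-25,"rx":0,"ry":0,"rz":0},{"x":0,"y":0,"z":-15,"rx":0,"ry":0,"rz":0},{"x":0,"y":0,"z":0,"rx":0,"ry":0,"rz":0}]';python3 look.py w8.png; python3 st.py 552.8 -193.5 300 0 w
```

```text
clock: 16.53
position: [0.5503, 0.1448, 0.2967]
ee_rot: [179.9, 0.2, 0.0]
contact_force: [-0.0, -1.3, -1.8]
grip_width: 0.241
clock: 16.78
position: [0.5521, 0.1451, 0.345]
ee_rot: [-180.0, -0.3, 0.0]
contact_force: [0.3, 0.7, -0.7]
grip_width: 0.241
jig xy mm [ 83.1 328.6] z 343.8 rot [-180.    -0.2    0. ] F jig [0.4 0.2] Fz 0.9 16.8333
go [  0.5 338.6  43.8] rot [-0.  -0.2  0. ]
```

View pics/w8.png

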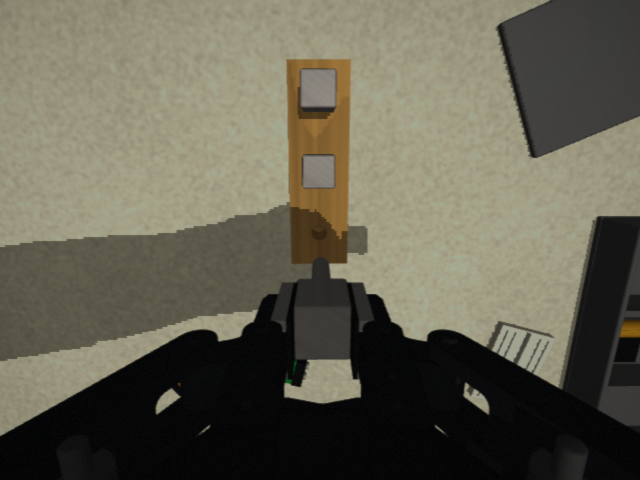

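Run:
```python
from h import *
c=bot.calibration('wrist');K=np.array(c['intrinsics']);M=np.linalg.inv(np.array(c['T_tool_cam']))
def P(x,y,z): q=K@(M@[x,y,z,1])[:3]; return (q[:2]/q[2]).round(1)
for y in (-.002,0,.002): print(y,'nose far edge',P(0,y-.0035,.232),'nose ctr',P(0,y,.232),'head top far/near',P(0,y-.011,.148),P(0,y+.011,.148),'bottom far',P(0,y-.011,.178), 'cols',P(-.011,y,.148),P(.011,y,.148))
g=cv2.cvtColor(cv2.imread('pics/w8.png'),cv2.COLOR_BGR2GRAY)
print('col322',*g[250:365,322]); print('row268',*g[268,300:342]); print('row335',*g[335,285:365])
```

```text
-0.002 nose far edge [322.8 253.1] nose ctr [322.8 258.8] head top far/near [323.3 301.8] [323.3 356.2] bottom far [323.1 272.8] cols [293.1 329.6] [353.4 329.6]
0 nose far edge [322.8 256.4] nose ctr [322.8 262. ] head top far/near [323.3 306.9] [323.3 360.9] bottom far [323.1 277.1] cols [293.2 334.5] [353.3 334.5]
0.002 nose far edge [322.8 259.6] nose ctr [322.8 265.2] head top far/near [323.3 312. ] [323.3 365.6] bottom far [323.1 281.3] cols [293.4 339.4] [353.2 339.4]
col322 54 53 54 54 53 56 54 43 42 40 43 41 42 42 40 40 40 42 43 41 42 40 41 43 41 42 41 41 37 41 42 41 41 42 42 41 42 40 42 41 41 42 41 43 42 41 42 41 42 41 42 42 42 42 41 43 48 54 58 60 61 59 59 58 59 58 59 58 58 59 61 59 59 61 60 59 60 61 60 59 58 60 59 60 61 60 59 61 60 60 56 59 61 61 59 62 60 60 59 60 59 59 58 61 59 58 58 57 60 102 147 150 151 150 150
row268 94 93 91 90 90 89 90 88 88 86 86 73 54 39 40 41 42 41 42 42 43 44 43 40 41 38 38 39 46 96 145 161 162 162 163 165 166 164 163 163 163 161
row335 8 7 6 9 10 9 7 5 9 37 57 58 62 59 61 62 60 60 60 61 60 60 64 60 60 60 61 59 61 60 59 58 61 62 59 61 61 60 59 61 61 60 59 61 60 60 59 60 59 58 61 60 58 59 60 59 59 60 60 60 61 60 60 58 55 37 13 2 5 9 9 10 10 6 8 7 5 3 6 8
```

```bash
for i in 1; do python3 -m creep '[{"x":0,"y":25,"z":0,"rx":0,"ry":0,"rz":0},{"x":0,"y":37,"z":0,"rx":0,"ry":0,"rz":0},{"x":0,"y":37,"z":0,"rx":0,"ry":0,"rz":0},{"x":0,"y":37,"z":0,"rx":0,"ry":0,"rz":0},{"x":0,"y":37,"z":0,"rx":0,"ry":0,"rz":0}]' | grep pos; done; python3 -m creep '[{"x":0,"y":37,"z":0,"rx":0,"ry":0,"rz":0},{"x":0,"y":37,"z":0,"rx":0,"ry":0,"rz":0},{"x":0,"y":30,"z":0,"rx":0,"ry":0,"rz":0},{"x":0,"y":0,"z":0,"rx":0,"ry":0,"rz":0}]' | grep pos; python3 st.py 553.3 -193.5 310 0 w
```

```text
position: [0.5509, -0.027, 0.3393]
position: [0.5496, -0.1407, 0.333]
jig xy mm [10.3 52.3] z 333.0 rot [-179.8    0.4    0.5] F jig [0.6 0. ] Fz -0.7 17.5833
go [ 3.4 52.9 22.8] rot [-0.2  0.4  0.5]
```

```bash
python3 -m creep '[{"x":2,"y":26,"z":0,"rx":-0.2,"ry":0.4,"rz":0.5},{"x":1.4,"y":24,"z":8,"rx":0,"ry":0,"rz":0},{"x":0,"y":0,"z":5,"rx":0,"ry":0,"rz":0},{"x":0,"y":0,"z":0,"rx":0,"ry":0,"rz":0},{"x":0,"y":0,"z":0,"rx":0,"ry":0,"rz":0}]' | grep pos; python3 st.py 553.3 -193.5 305 0 w
```

```text
position: [0.5503, -0.1928, 0.3125]
jig xy mm [-1.8  1.6] z 312.5 rot [-179.7    0.5   -0.3] F jig [0.7 0.4] Fz -0.7 18.0
go [3.  0.7 7.5] rot [-0.3  0.5 -0.3]
```

```bash
python3 -m creep '[{"x":3,"y":0.7,"z":7,"rx":-0.3,"ry":0.5,"rz":-0.3},{"x":0,"y":0,"z":0,"rx":0,"ry":0,"rz":0},{"x":0,"y":0,"z":0,"rx":0,"ry":0,"rz":0}]' | grep pos; python3 st.py 553.3 -193.5 305 0 w;python3 look.py w9.png
python3 - <<'E'
import cv2
t=cv2.imread('pics/w9.png')
cv2.imwrite('pics/c9.png',cv2.resize(t[180:360,200:440],(800,600),interpolation=cv2.INTER_CUBIC))
E
```

```text
position: [0.553, -0.1905, 0.3036]
jig xy mm [1.3 3.2] z 303.6 rot [-1.799e+02  1.000e-01  3.000e-01] F jig [-0.1  0. ] Fz -0.1 18.25
go [ 0.3  3.  -1.4] rot [-0.1  0.1  0.3]
```

View pics/c9.png

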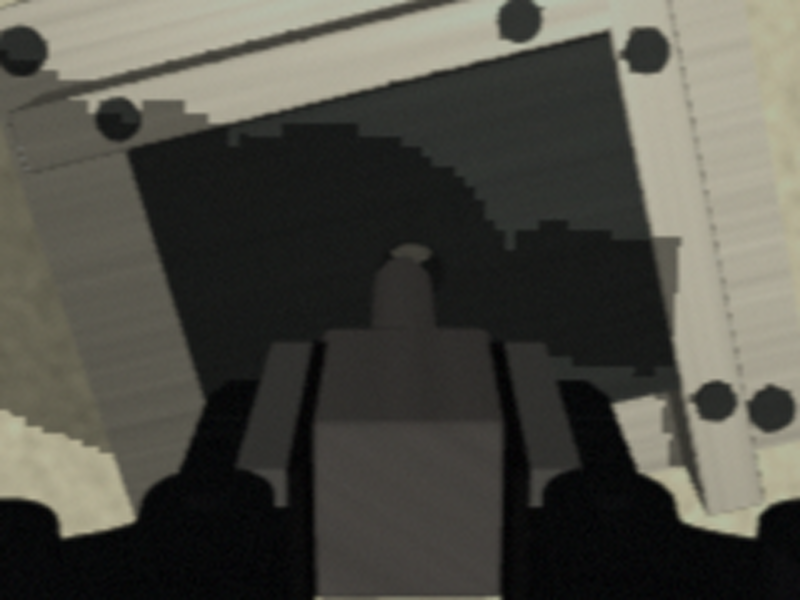

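Run:
```python
from h import *
T=np.load('pics/T_w9.png.npy')
print(proj('wrist',[.5528,-.1935+.0056,.06],T),proj('wrist',[.5528,-.1935,.06],T),proj('wrist',[.5528+.0056,-.1935,.06],T), at('wrist',(252.7,323.3),.06,T))
g=cv2.cvtColor(cv2.imread('pics/w9.png'),cv2.COLOR_BGR2GRAY)
print('col322',*g[240:272,323]); print('row258',*g[258,305:345])
```

```text
[323.48127306 252.97566902] [323.43662411 261.53130701] [332.37092336 261.57226003] [ 0.55268624 -0.18772131  0.06      ]
col322 23 23 24 26 22 24 25 23 25 24 25 24 26 49 63 63 61 52 46 44 46 46 45 46 45 46 46 46 45 46 46 47
row258 26 25 26 27 26 25 26 25 24 22 23 36 42 45 45 46 46 46 46 52 53 41 28 20 17 14 17 21 24 27 25 27 26 24 26 25 24 26 25 26
```

```bash
python3 -m creep '[{"x":0.7,"y":2.9,"z":0,"rx":-0.1,"ry":0.1,"rz":0.3},{"x":0,"y":0,"z":0,"rx":0,"ry":0,"rz":0},{"x":0,"y":0,"z":0,"rx":0,"ry":0,"rz":0}]' | grep pos; python3 st.py 553.6 -193.4 294 0 w
```

```text
position: [0.5539, -0.192, 0.3041]
jig xy mm [1.8 1.5] z 304.1 rot [-1.8e+02  0.0e+00  1.0e-01] F jig [-0.8  0.2] Fz -0.8 18.55
go [-0.3  1.4 10.1] rot [-0.   0.   0.1]
```

```bash
python3 -m creep '[{"x":-0.3,"y":1.6,"z":6,"rx":0,"ry":0,"rz":0},{"x":0,"y":0,"z":0,"rx":0,"ry":0,"rz":0},{"x":0,"y":0,"z":0,"rx":0,"ry":0,"rz":0}]' | grep -E 'pos|for'; python3 st.py 553.6 -193.4 294 0 w
```

```text
position: [0.554, -0.1938, 0.2984]
contact_force: [0.4, -0.6, -1.1]
jig xy mm [ 1.5 -0.3] z 298.4 rot [ 1.8e+02 -1.0e-01  1.0e-01] F jig [ 0.2 -0.7] Fz -1.1 18.8
go [-0.4 -0.4  4.4] rot [ 0.  -0.1  0.1]
```

Descend in small guarded steps.

```bash
python3 -m creep '[{"x":-0.4,"y":-0.4,"z":2.5,"rx":0,"ry":-0.1,"rz":0}]' | grep -E 'pos|for'; python3 -m creep '[{"x":0,"y":0,"z":2,"rx":0,"ry":0,"rz":0},{"x":0,"y":0,"z":0,"rx":0,"ry":0,"rz":0}]' | grep -E 'pos|for';python3 st.py 553.6 -193.4 288 0 w; python3 -m creep '[{"x":0,"y":0,"z":2,"rx":0,"ry":0,"rz":0}]' | grep -E 'pos|for'; python3 -m creep '[{"x":0,"y":0,"z":2,"rx":0,"ry":0,"rz":0}]' | grep -E 'pos|for';python3 st.py 553.6 -193.4 280 0 w
```

```text
position: [0.5537, -0.1936, 0.2961]
contact_force: [-0.0, -0.9, -0.8]
position: [0.5534, -0.1936, 0.2934]
contact_force: [-0.1, 0.5, -0.7]
jig xy mm [1.  0.1] z 293.4 rot [1.8e+02 0.0e+00 1.0e-01] F jig [0.1 0.5] Fz -0.7 19.05
go [ 0.2 -0.2  5.4] rot [0.  0.  0.1]
position: [0.5535, -0.1937, 0.2915]
contact_force: [0.3, 0.9, 0.0]
position: [0.5535, -0.1937, 0.2893]
contact_force: [0.9, 0.2, -1.0]
jig xy mm [ 1. -0.] z 289.3 rot [180.   0.   0.] F jig [0.9 0. ] Fz -1.0 19.2167
go [ 0.1 -0.3  9.3] rot [0. 0. 0.]
```

```bash
python3 -m creep '[{"x":0,"y":0,"z":2,"rx":0,"ry":0,"rz":0}]' | grep -E 'pos|for'; python3 -m creep '[{"x":0,"y":0,"z":2,"rx":0,"ry":0,"rz":0}]' | grep -E 'pos|for';python3 -m creep '[{"x":0,"y":0,"z":2,"rx":0,"ry":0,"rz":0}]' | grep -E 'pos|for'; python3 -m creep '[{"x":0,"y":0,"z":2,"rx":0,"ry":0,"rz":0}]' | grep -E 'pos|for';python3 -m creep '[{"x":0,"y":0,"z":2,"rx":0,"ry":0,"rz":0}]' | grep -E 'pos|for';python3 st.py 553.6 -193.4 270 0 w
```

```text
position: [0.5535, -0.1937, 0.2871]
contact_force: [0.1, -0.0, -1.1]
position: [0.5535, -0.1937, 0.2849]
contact_force: [0.3, 0.2, -0.8]
position: [0.5535, -0.1937, 0.2826]
contact_force: [-0.6, -0.0, -0.1]
position: [0.5535, -0.1937, 0.2804]
contact_force: [0.3, 0.2, -0.1]
position: [0.5535, -0.1937, 0.2781]
contact_force: [0.2, -0.5, -0.9]
jig xy mm [ 1. -0.] z 278.1 rot [180.   0.   0.] F jig [ 0.1 -0.5] Fz -0.9 19.6333
go [ 0.1 -0.3  8.1] rot [0. 0. 0.]
```

```bash
for k in 1; do python3 -m creep '[{"x":0,"y":0,"z":2.5,"rx":0,"ry":0,"rz":0},{"x":0,"y":0,"z":2.5,"rx":0,"ry":0,"rz":0}]' | grep -E 'pos|for'; python3 -m creep '[{"x":0,"y":0,"z":2.5,"rx":0,"ry":0,"rz":0},{"x":0,"y":0,"z":2.5,"rx":0,"ry":0,"rz":0}]' | grep -E 'pos|for';python3 -m creep '[{"x":0,"y":0,"z":2.5,"rx":0,"ry":0,"rz":0},{"x":0,"y":0,"z":2.5,"rx":0,"ry":0,"rz":0}]' | grep -E 'pos|for';python3 -m creep '[{"x":0,"y":0,"z":2.5,"rx":0,"ry":0,"rz":0},{"x":0,"y":0,"z":2.5,"rx":0,"ry":0,"rz":0}]' | grep -E 'pos|for'; done;python3 st.py 553.6 -193.4 250 0 w
```

```text
position: [0.5535, -0.1937, 0.2726]
contact_force: [-0.4, 0.0, -0.6]
position: [0.5535, -0.1937, 0.267]
contact_force: [0.4, 0.3, -0.7]
position: [0.5535, -0.1937, 0.2614]
contact_force: [-0.6, 0.2, -0.3]
position: [0.5535, -0.1936, 0.2559]
contact_force: [-0.7, 0.4, -0.7]
jig xy mm [ 1.1 -0. ] z 255.9 rot [180.   0.   0.] F jig [-0.5  0.6] Fz -0.7 20.3
go [ 0.1 -0.2  5.9] rot [0. 0. 0.]
```

```bash
python3 -m creep '[{"x":0,"y":0,"z":2,"rx":0,"ry":0,"rz":0},{"x":0,"y":0,"z":2,"rx":0,"ry":0,"rz":0}]' | grep -E 'pos|for'; python3 -m creep '[{"x":0,"y":0,"z":2,"rx":0,"ry":0,"rz":0}]' | grep -E 'pos|for';python3 -m creep '[{"x":0,"y":0,"z":1.5,"rx":0,"ry":0,"rz":0}]' | grep -E 'pos|for';python3 -m creep '[{"x":0,"y":0,"z":1.5,"rx":0,"ry":0,"rz":0}]' | grep -E 'pos|for';python3 -m creep '[{"x":0,"y":0,"z":1.5,"rx":0,"ry":0,"rz":0}]' | grep -E 'pos|for';python3 st.py 553.6 -193.4 250 0 w
```

```text
position: [0.5535, -0.1937, 0.2513]
contact_force: [-0.9, -0.0, -0.7]
position: [0.5537, -0.1937, 0.2499]
contact_force: [-4.0, 0.7, 11.7]
position: [0.5538, -0.1938, 0.2497]
contact_force: [-4.1, 2.0, 11.3]
position: [0.5539, -0.1938, 0.2497]
contact_force: [-3.2, 2.0, 9.7]
position: [0.5539, -0.1938, 0.2498]
contact_force: [-3.6, 1.4, 8.6]
jig xy mm [ 1.4 -0.2] z 249.8 rot [ 1.799e+02 -0.000e+00  1.000e-01] F jig [-3.1  2.2] Fz 8.6 20.8
go [-0.3 -0.4 -0.2] rot [ 0.1 -0.   0.1]
```

```bash
python3 -m creep '[{"x":-0.4,"y":-0.3,"z":2.3,"rx":0,"ry":0,"rz":0}]' | grep -E 'pos|for'; python3 -m creep '[{"x":-0.2,"y":0,"z":2.6,"rx":0,"ry":0,"rz":0}]' | grep -E 'pos|for';python3 -m creep '[{"x":0,"y":0,"z":2.6,"rx":0,"ry":0,"rz":0}]' | grep -E 'pos|for';python3 st.py 553.5 -193.5 238 0 w
```

```text
position: [0.5538, -0.1936, 0.2495]
contact_force: [-3.4, 2.0, 10.5]
position: [0.5537, -0.1936, 0.2489]
contact_force: [-3.7, 0.9, 12.4]
position: [0.5537, -0.1936, 0.2484]
contact_force: [-4.4, 1.6, 11.5]
jig xy mm [1.2 0. ] z 248.4 rot [ 1.799e+02 -1.000e-01  1.000e-01] F jig [-3.9  2.7] Fz 11.5 21.05
go [-0.2 -0.1 10.4] rot [ 0.1 -0.1  0.1]
```

```bash
python3 -m creep '[{"x":0,"y":0,"z":3.5,"rx":0,"ry":0,"rz":0},{"x":0,"y":0,"z":3.5,"rx":0,"ry":0,"rz":0}]' | grep -E 'pos|for'; python3 -m creep '[{"x":-0.2,"y":0,"z":3.5,"rx":0,"ry":0,"rz":0},{"x":0,"y":0,"z":3.5,"rx":0,"ry":0,"rz":0}]' | grep -E 'pos|for';python3 st.py 553.5 -193.5 238 0 w
```

```text
position: [0.5536, -0.1935, 0.2457]
contact_force: [-4.1, 2.4, 12.2]
position: [0.5535, -0.1933, 0.2429]
contact_force: [-4.3, 1.6, 10.9]
jig xy mm [1.1 0.3] z 242.9 rot [ 1.798e+02 -1.000e-01  1.000e-01] F jig [-3.8  2.6] Fz 10.9 21.3833
go [0.  0.2 4.9] rot [ 0.2 -0.1  0.1]
```

```bash
python3 -m creep '[{"x":-0.2,"y":0,"z":3.5,"rx":0,"ry":0,"rz":0},{"x":0,"y":0,"z":3.5,"rx":0,"ry":0,"rz":0}]' | grep -E 'pos|for';python3 st.py 553.5 -193.5 238 0 w
```

```text
position: [0.5533, -0.1933, 0.2402]
contact_force: [-5.3, 2.1, 12.7]
jig xy mm [1.  0.4] z 240.2 rot [ 1.798e+02 -2.000e-01  1.000e-01] F jig [-4.7  3.3] Fz 12.7 21.55
go [0.2 0.2 2.2] rot [ 0.2 -0.2  0.1]
```

```bash
python3 -m creep '[{"x":0,"y":0,"z":3,"rx":0,"ry":0,"rz":0}]' | grep -E 'pos|for';python3 -m creep '[{"x":0,"y":0,"z":3,"rx":0,"ry":0,"rz":0}]' | grep -E 'pos|for';python3 -m creep '[{"x":0,"y":0,"z":3,"rx":0,"ry":0,"rz":0}]' | grep -E 'pos|for';python3 st.py 553.5 -193.5 238 0 w
```

```text
position: [0.5533, -0.1932, 0.2391]
contact_force: [-3.9, 1.8, 12.9]
position: [0.5533, -0.1932, 0.2386]
contact_force: [-5.5, 2.8, 21.5]
position: [0.5534, -0.1931, 0.2386]
contact_force: [-7.2, 3.5, 21.3]
jig xy mm [1.  0.6] z 238.6 rot [ 1.798e+02 -2.000e-01  1.000e-01] F jig [-6.1  5.2] Fz 21.3 21.8
go [0.1 0.4 0.6] rot [ 0.2 -0.2  0.1]
```

```bash
python3 -m creep '[{"x":0,"y":0,"z":0.5,"rx":0,"ry":0,"rz":0},{"x":0,"y":0,"z":0,"rx":0,"ry":0,"rz":0},{"x":0,"y":0,"z":0,"rx":0,"ry":0,"rz":0},{"x":0,"y":0,"z":0,"rx":0,"ry":0,"rz":0},{"x":0,"y":0,"z":0,"rx":0,"ry":0,"rz":0}]' 0.5; python3 -m creep '[{"x":0,"y":0,"z":0,"rx":0,"ry":0,"rz":0},{"x":0,"y":0,"z":-10,"rx":0,"ry":0,"rz":0},{"x":0,"y":0,"z":-30,"rx":0,"ry":0,"rz":0},{"x":0,"y":0,"z":-35,"rx":0,"ry":0,"rz":0},{"x":0,"y":0,"z":-25,"rx":0,"ry":0,"rz":0}]' 1
python3 -m creep '[{"x":0,"y":0,"z":0,"rx":0,"ry":0,"rz":0},{"x":0,"y":0,"z":0,"rx":0,"ry":0,"rz":0}]' >/dev/null; python3 look.py w10.png pin_head hole3
python3 - <<'E'
from h import *
s=bot.get_image('scene'); save(s,'s10.png')
a=cv2.imread('pics/w10.png');b=cv2.imread('pics/s10.png')
d=np.zeros((600,800,3),np.uint8); d[:360,:480]=cv2.resize(a,(480,360)); d[:300,480:800]=cv2.resize(b[240:330,190:286],(320,300),interpolation=cv2.INTER_CUBIC)
d[360:600,:320]=cv2.resize(b,(320,240))
cv2.imwrite('pics/c10.png',d)
E
```

```text
clock: 22.22
position: [0.554, -0.1934, 0.2399]
ee_rot: [179.7, -0.4, 0.1]
contact_force: [-0.6, -0.6, -0.7]
grip_width: 0.753
clock: 22.63
position: [0.55, -0.1914, 0.3351]
ee_rot: [-179.9, 0.6, 0.1]
contact_force: [0.8, -0.2, -0.5]
grip_width: 1.003
pin_head 0.81 [247. 324.] [ 0.5529 -0.1926  0.081 ]
hole3 0.79 [242.  93.] [ 0.3815 -0.196   0.056 ]
hole3 0.61 [242. 321.] [ 0.5509 -0.1954  0.056 ]
```

View pics/c10.png

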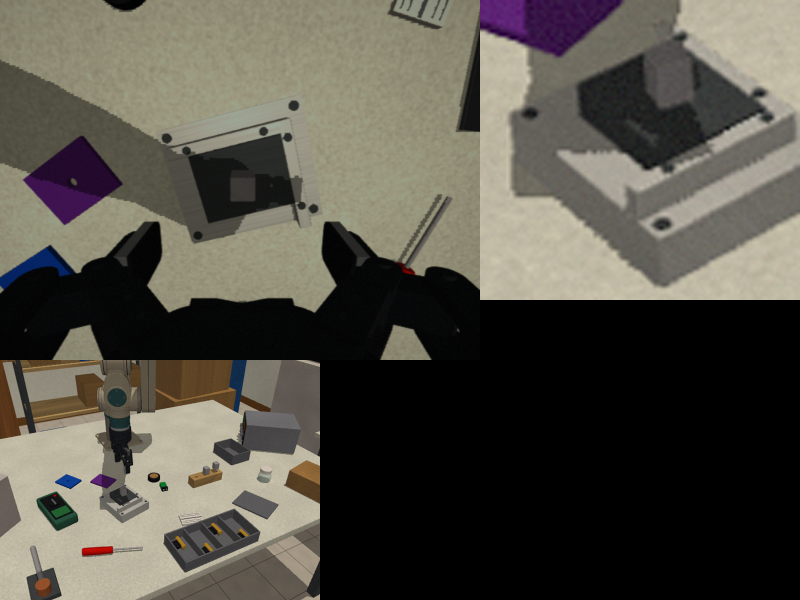

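```bash
python3 -c "
from workcell import bot
print(bot.hand_in())"
```

```text
the job is handed in; nothing more can be done
None
```

The job is handed in at about 23 s of the 72 s limit, with the pin in the jig, released, and the arm clear of it. The hand-in gave no verdict.

- **Plates:** I pushed the pack against the +x wall, then the +y wall, using two fingers. Readings stayed below about 16 N. The close-up afterwards showed the top plate's edges flush with both walls and the holes aligned over the bore.
- **Pin:** The longest pin was the one at the rack's −y end, confirmed from both the scene and wrist pictures. It went through all three plates with almost no force. It met the plunger, moved about 11 mm against roughly 12 N, then stopped with the force rising to about 21 N. I took that as the head resting on the top plate, and let go there.
- **Last pictures:** The pin stands upright in the pack, the plates look flush, the gripper is clear, and the other pins and bystanders look untouched.
- **Not confirmed:**
  - The pictures are too coarse to measure the head's height to 1.6 mm, so the seating rests on the force and travel.
  - While pressing there was a side force of about 5–8 N. I only checked by eye afterwards that it had not shifted the plates.
  - In the last picture the network put hole3 about 3 mm from where I had measured the bore. I set that aside because the pin head hides the hole. Its position for the pin head was within about 1 mm.

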